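# Fetch the base plate from behind the paint pots

### The job

The thin wooden base plate lies behind the paint pots on the rack: stand all three pots upright in the white side tray, slide the plate forward until about a third of it sticks out over the rack's front edge, where it can be gripped, then lift it off and lay it flat inside the tape outline on the black work board, lengthwise to the outline. Then put the pots back on the rack, each standing on the mark of its own colour. Do not knock a pot over or disturb the reel of twine.

Things in the scene. Friction and masses are not known exactly. Their poses are not given: they have to be found in the camera images.
- pot_yellow_mid (a point): yellow paint pot: upright, round, 38 mm in diameter, 72 mm high, white with a yellow band and a yellow screw lid, 60 to 120 g. This point is its centre, 36 mm above its foot; z is its axis. At the start the pots stand in a row along the front of the rack, about 48 mm apart, in any order: grip them from front and rear, the gaps between them are only 10 mm.
- pot_blue_mid (a point): blue paint pot: upright, round, 38 mm in diameter, 72 mm high, white with a blue band and a blue screw lid, 60 to 120 g. This point is its centre, 36 mm above its foot; z is its axis. Stands in the row with the others at the start.
- pot_green_mid (a point): green paint pot: upright, round, 38 mm in diameter, 72 mm high, white with a green band and a green screw lid, 60 to 120 g. This point is its centre, 36 mm above its foot; z is its axis. Stands in the row with the others at the start.
- plate_mid (a point): base plate: flat brown wooden plate, 110 mm (its x) by 68 (y) by 6 mm thick, 35 to 70 g, loose. This point is its centre, half-way up. It lies on the rack behind the pots, its length front to rear, between battens as high as itself, so its sides give no hold there; when its front end sticks out over the rack's edge it can be gripped from above across the 68 mm.
- mark_yellow: yellow tape mark, 58 (x) by 40 mm, flat on the rack's top; origin at its middle, 55 mm above the table: place of the yellow pot. Its x points to the rear of the rack, y along the row of marks, z up. The three marks lie 48 mm apart, in any order, the middle one on the rack's centre line.
- mark_blue: blue tape mark, 58 (x) by 40 mm, flat on the rack's top; origin at its middle, 55 mm above the table: place of the blue pot. Same axes as the yellow one. The rack is a fixed white bench, 210 mm wide (y) and 210 deep (x); its front edge lies 30 mm in front of the marks' middles, its rear edge 180 mm behind them.
- mark_green: green tape mark, 58 (x) by 40 mm, flat on the rack's top; origin at its middle, 55 mm above the table: place of the green pot. Same axes. Two battens, 6 mm high, 76 mm apart, bound the plate's bay, from 30 to 145 mm behind the marks' middles; behind the bay the top is clear, so fingertips can come down there and push the plate forward.
- tray: white open side tray, fixed, 200 mm (x) by 130 mm (y), walls 4 mm thick and 22 mm high, floor 4 mm thick. Origin at the centre of its underside, on the table; empty at the start. It lies on one side of the rack, the work board on the other.
- board: black work board, fixed, 210 mm (x) by 170 mm (y), 10 mm thick, with a rectangle of pale tape in its middle, 130 mm (x) by 88 mm (y) inside; the plate belongs in the middle of it, its length along x (either way round). Origin at the centre of the board's underside, on the table.
- reel_mid (a point): brown reel of twine, a bystander: upright cylinder 64 mm in diameter, 70 mm high, loose on the table behind the rack. This point is at its centre. Leave it alone.
There are look-alikes about, which are no part of the job. There is more than one size of the part that bears pot_yellow_mid; the job needs the largest.

How it is judged (in metres and radians):
On the way, in this order (a step that is already met when the one before it is completed fails the run):
1. all three pots stand upright in the side tray (x of pot_yellow_mid in the frame of tray between -0.085 and 0.085 m and y of pot_yellow_mid in the frame of tray between -0.05 and 0.05 m and z of pot_yellow_mid in the frame of tray between 0.03 and 0.046 m and angle between each of pot_yellow_mid, pot_blue_mid, pot_green_mid's own z axis and vertical below 0.1 rad and x of pot_blue_mid in the frame of tray between -0.085 and 0.085 m and y of pot_blue_mid in the frame of tray between -0.05 and 0.05 m and z of pot_blue_mid in the frame of tray between 0.03 and 0.046 m and x of pot_green_mid in the frame of tray between -0.085 and 0.085 m and y of pot_green_mid in the frame of tray between -0.05 and 0.05 m and z of pot_green_mid in the frame of tray between 0.03 and 0.046 m), for 0.2 s.
2. the plate, flat on the rack's top, sticks out 23 to 51 mm over its front edge (x of plate_mid in the frame of mark_blue between -0.026 and 0.002 m and z of plate_mid in the frame of mark_blue between 0 and 0.006 m and angle between plate_mid's own z axis and vertical below 0.06 rad), for 0.2 s.
3. the plate lies flat inside the outline on the work board, let go (x of plate_mid in the frame of board between -0.012 and 0.012 m and y of plate_mid in the frame of board between -0.012 and 0.012 m and z of plate_mid in the frame of board between 0.009 and 0.017 m and angle between plate_mid's own z axis and vertical below 0.05 rad and angle between the x axis of plate_mid and the x axis of board, either way round below 0.15 rad and linear speed of plate below 0.02 m/s and contact force between plate and the fingers below 0.1 N), for 0.2 s.
At the end, for the whole second after the job is handed in: The plate lies at rest flat on the work board, its centre within 12 mm (along and across) of the outline's middle and its length within 0.15 rad of the outline's; each pot stands upright at rest on the rack with its centre within 10 mm of the middle of the mark of its own colour (x of plate_mid in the frame of board between -0.012 and 0.012 m and y of plate_mid in the frame of board between -0.012 and 0.012 m and z of plate_mid in the frame of board between 0.009 and 0.017 m and angle between plate_mid's own z axis and vertical below 0.05 rad and angle between the x axis of plate_mid and the x axis of board, either way round below 0.15 rad and linear speed of each of plate, pot_yellow, pot_blue, pot_green below 0.02 m/s and horizontal distance between pot_yellow_mid and mark_yellow below 0.01 m and z of pot_yellow_mid in the frame of mark_yellow between 0.03 and 0.04 m and angle between each of pot_yellow_mid, pot_blue_mid, pot_green_mid's own z axis and vertical below 0.08 rad and horizontal distance between pot_blue_mid and mark_blue below 0.01 m and z of pot_blue_mid in the frame of mark_blue between 0.03 and 0.04 m and horizontal distance between pot_green_mid and mark_green below 0.01 m and z of pot_green_mid in the frame of mark_green between 0.03 and 0.04 m); the robot touches nothing.
It fails at once if the yellow pot is knocked over (angle between pot_yellow_mid's own z axis and vertical above 0.6 rad).
It fails at once if the blue pot is knocked over (angle between pot_blue_mid's own z axis and vertical above 0.6 rad).
It fails at once if the green pot is knocked over (angle between pot_green_mid's own z axis and vertical above 0.6 rad).
It fails at once if the reel of twine is moved by more than 15 mm (distance of reel_mid from where it was at the start of the episode above 0.015 m).
It also fails if it takes over 149 s, if anything falls off the work surface, if the arm or the gripper's body presses on something with over 40 N, if the wrist force passes 120 N, or if a joint passes its speed limit or range.

### The arm

A 6-joint arm with a two-finger parallel gripper is mounted at the origin on the work surface. World frame = base frame: x ahead of the robot, y to its left, z up, the work surface at z = 0. Lengths are in m, angles in degrees, forces in N, time in s.
With the tool pointing down it reaches from about 0.35 to 0.725 m from the base axis. Payload 6 kg.
Tool frame: the origin (TCP) lies at the very end of the fingers, on their centre line; the grasp point (between the pads) lies 19 mm behind it (grip_depth is the distance from the TCP to the grasp point, in m); y points along the fingers, z is the direction in which the jaws open and shut, and the axes are right-handed (so a half turn about y gives the same grasp; the last joint's range is limited). The gripper opens to 85 mm and grips with 20 to 120 N. Pads are 22 mm wide; open, the fingers measure 114 mm over their backs; the gripper's body (76 mm by 85 mm) begins 54 mm behind the grasp point. The pads swing forward as they close: fully open they stand 13 mm farther back than shut.
Start: joints at [85.411, 2.303, 4.859, 0, -92.561, -19.12], TCP at [0.241, 0.549, 0.231] pointing down, gripper open.
Joint ranges: [-146.85, 146.85], [-73.84, 115.35], [-62.03, 85.46], [-188.31, 113.3], [-161.28, -10.13], [-171.36, 171.36]. Speed limits (degrees/s): [147.25, 147.25, 172.46, 180, 180, 180].

### API

Orientations are given as a 3x3 rotation matrix whose columns are the frame's x, y, z axes.
In Python, from plant import sense, read_camera, hand_in, grip_depth gives the robot as it stands.
- The arm moves only by the tool carry_out, never from a script. Its argument "moves" is a list of rows, each a list of 7 numbers: the shift along the tool's x, y, z in m, then the turn, a rotation vector about the tool's x, y, z in degrees, then the gripper command: -1 is shut, 1 is fully open, values between are in proportion. In form: [[x, y, z, ax, ay, az, jaw], ...]. A call has 1 to 5 rows; each row shifts and turns the commanded pose from where the row before left it, along the tool's axes as they then stand; what a row does not reach is not made up. A row lasts 1/8 s, in which the tool goes at most 62.5 mm and 10.7 degrees, less where a joint would pass 70% of its speed; a pose out of reach is approached as far as the arm can. A call is refused whole if a number of a shift passes 0.0625 or a number of a turn 10.7, either way. A call with a gripper value outside its range is refused whole. The fingers move at their own pace and stop on an object; "grip_force" is the grip in N (left out, the last holds). Time passes only in rows, so rows that do not move let the fingers close. It gives the time, the measured TCP pose, the force and the opening at its end, in the units of the state.
- sense(): the state, without advancing time (a new reading comes with each control period).
- read_camera(name): name is "scene" or "top" or "wrist"; returns a dict with "pixels" (420x560x3 uint8, blue, green, red), "z_map" (420x560 float32, m along the optical axis (not along the pixel's ray), 0 where there is no reading), "K" (3x3 intrinsics, pixels), "T" (4x4, takes a point from camera to world coordinates); the wrist camera has in their place "hand_eye" (4x4, takes a point from camera to tool coordinates, whose origin is the TCP and whose axes are the tool frame's). Camera axes: x right, y up, looking along -z (the intrinsics and any distortion apply to the point x, -y, -z); pixel columns grow to the right and rows downward; lengths in m; the calibration is good to about 2 mm. A picture is of the moment at which its call begins: read the wrist's pose just before it.
- hand_in(): hands the job in, once; it reports no verdict.
The state is a dict: "t": time; "qpos": joint angles; "qvel": joint speeds; "tau": joint torques, N m; "eef_pos": TCP position; "eef_rot": TCP orientation; "wrist_force": force on the tool from outside, world axes, zero at the start; "wrist_torque": the same for the moment, N m; "gripper_width": finger opening in m.
Only numpy, scipy, OpenCV 4.12 (cv2) and the standard library are available. Lean on these libraries where they do the work, as an engineer would, in place of code of your own. Each camera call takes 0.05 s, during which the arm holds its last target.

## Working session

There is one attempt and no reset: what is moved stays moved. The work goes in short steps, Python scripts to look and compute and a tool call to move; the robot and the scene stay as the last step left them, time stands still between calls to the robot, and variables do not carry over. Pictures are saved under pics/ and viewed, and the job is handed in when it is done.

Besides the shell and the picture viewer there is one more tool, called after "Call:" as name([rows], argument=value, ...), one row to a line, values as JSON. carry_out: Moves the arm, as the interface text tells. Its arguments: {"type":"object","properties":{"moves":{"type":"array"},"grip_force":{"type":"number"}},"required":["moves"]}

```bash
mkdir -p pics; ls; python3 - <<'E'
from plant import sense, read_camera, grip_depth
import cv2,numpy as np
s=sense()
for k,v in s.items(): print(k,np.round(v,3).tolist())
print(grip_depth)
for n in ("scene","top","wrist"):
    c=read_camera(n); cv2.imwrite(f"pics/{n}0.png",c["pixels"]); np.savez(f"{n}0.npz",**c)
    print(n,{k:np.round(c[k],4).tolist() for k in c if k not in("pixels","z_map")})
E
```

```text
pics
t 0.0
qpos [85.409, 2.339, 4.803, -0.029, -92.561, -19.122]
qvel [-0.106, -0.012, -0.001, -0.033, 0.039, -0.087]
tau [-0.0, -36.821, 34.743, 6.932, -0.005, 0.0]
eef_pos [0.241, 0.549, 0.23]
eef_rot [[-0.916, -0.001, -0.402], [0.402, -0.002, -0.916], [-0.0, -1.0, 0.002]]
wrist_force [-0.268, 0.211, -0.349]
wrist_torque [-0.026, -0.006, -0.045]
gripper_width 0.085
0.0187
scene {'K': [[424.8773, 0.0, 278.7609], [0.0, 424.8773, 216.6183], [0.0, 0.0, 1.0]], 'T': [[0.1348, -0.6847, 0.7163, 1.2998], [0.9908, 0.1013, -0.0896, -0.1011], [-0.0113, 0.7218, 0.692, 0.7975], [0.0, 0.0, 0.0, 1.0]]}
top {'K': [[525.522, 0.0, 279.5122], [0.0, 525.522, 212.8083], [0.0, 0.0, 1.0]], 'T': [[-0.0206, 0.9889, -0.1473, 0.4254], [-0.9996, -0.0175, 0.0222, 0.0154], [0.0193, 0.1477, 0.9889, 1.1342], [0.0, 0.0, 0.0, 1.0]]}
wrist {'K': [[352.8501, 0.0, 281.1108], [0.0, 352.8501, 204.786], [0.0, 0.0, 1.0]], 'hand_eye': [[-0.0005, -0.9624, -0.2717, -0.0695], [-0.0005, 0.2717, -0.9624, -0.1429], [1.0, -0.0004, -0.0006, -0.0004], [0.0, 0.0, 0.0, 1.0]]}
```

View pics/scene0.png

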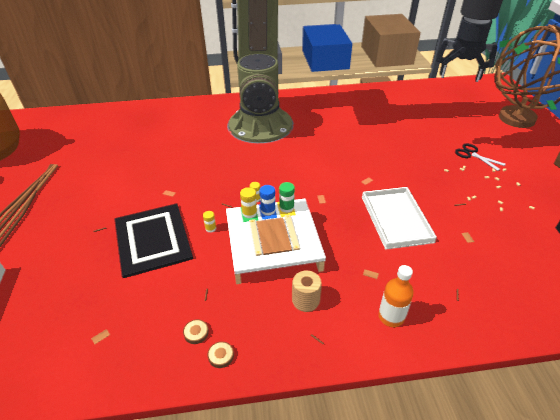

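View pics/top0.png

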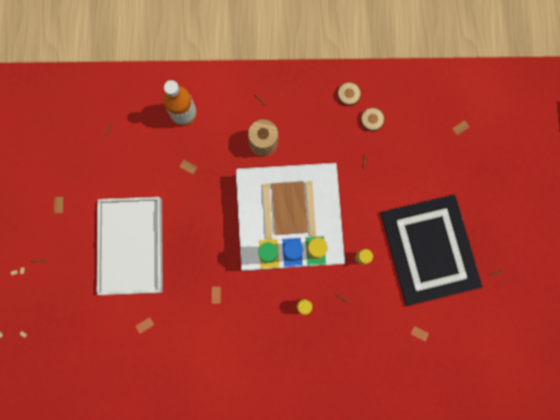

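The pots stand green (268,252), blue (292,250) and yellow (317,248) in the top view. The marks under them look yellow, blue, green. The tray is at left (129,246), the board at right (431,250), and two small yellow look-alikes are at (366,257) and (305,307). I'll measure next.

```bash
cat > h.py <<'E'
import numpy as np,cv2
from plant import sense, read_camera
def load(n): return dict(np.load(n))
def pts(c,T=None):
    T=c["T"] if T is None else T
    K=c["K"];z=c["z_map"];v,u=np.mgrid[:z.shape[0],:z.shape[1]]
    P=np.stack([(u-K[0,2])/K[0,0]*z,-(v-K[1,2])/K[1,1]*z,-z],-1)
    return P@T[:3,:3].T+T[:3,3]
def ray(c,u,v,h,T=None):
    T=c["T"] if T is None else T
    K=c["K"];d=T[:3,:3]@np.array([(u-K[0,2])/K[0,0],-(v-K[1,2])/K[1,1],-1.])
    return T[:3,3]+d*(h-T[2,3])/d[2]
def proj(c,p,T=None):
    T=c["T"] if T is None else T
    q=T[:3,:3].T@(np.array(p)-T[:3,3]);K=c["K"]
    return K[0,0]*q[0]/-q[2]+K[0,2], K[1,1]*-q[1]/-q[2]+K[1,2]
def wristT(s,c):
    M=np.eye(4);M[:3,:3]=s["eef_rot"];M[:3,3]=s["eef_pos"];return M@c["hand_eye"]
E
python3 - <<'E'
from h import *
c=load("top0.npz");im=c["pixels"]
a=cv2.resize(im[150:290,220:360],None,fx=5,fy=5,interpolation=cv2.INTER_CUBIC)[:600]
cv2.imwrite("pics/rack1.png",cv2.resize(im[155:275,225:385],None,fx=5,fy=5,interpolation=cv2.INTER_CUBIC))
cv2.imwrite("pics/board1.png",cv2.resize(im[190:310,370:490],None,fx=5,fy=5,interpolation=cv2.INTER_CUBIC))
cv2.imwrite("pics/tray1.png",cv2.resize(im[185:305,70:190],None,fx=5,fy=5,interpolation=cv2.INTER_CUBIC))
P=pts(c)
for n,(u,v) in dict(green=(268,252),blue=(292,250),yellow=(317,248),sm1=(366,257),sm2=(305,307),plate=(290,208),rack=(250,210),tray=(129,246),board=(431,250),reel=(263,135),table=(200,360)).items(): print(n,P[v,u].round(4))
E
```

```text
green [0.4995 0.0165 0.1323]
blue [ 0.5027 -0.0296  0.1283]
yellow [ 0.5057 -0.0778  0.1271]
sm1 [ 0.491  -0.1847  0.0554]
sm2 [ 0.3924 -0.0564  0.0547]
plate [ 0.5944 -0.0304  0.0641]
rack [0.593  0.0524 0.0551]
tray [0.5273 0.3136 0.0058]
board [ 0.5058 -0.3331  0.0134]
reel [0.7477 0.0227 0.0744]
table [0.2868 0.1621 0.0033]
```

View pics/rack1.png

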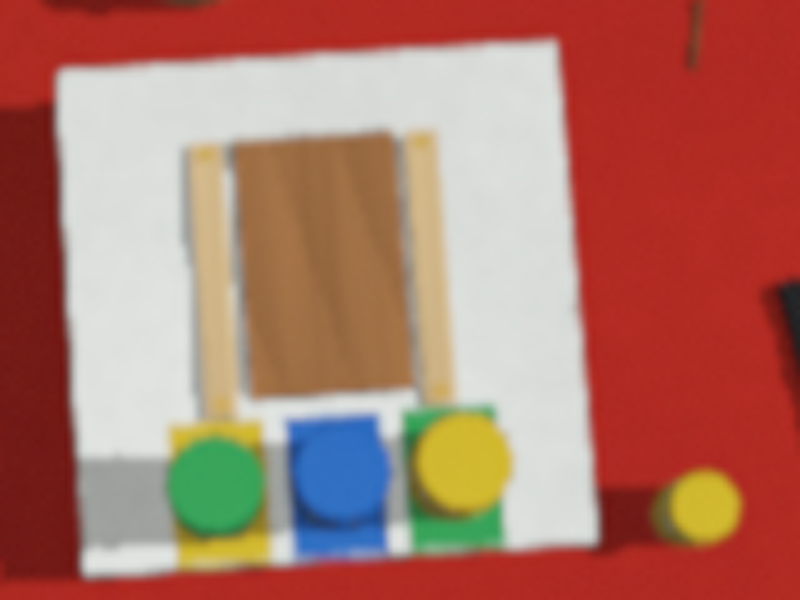

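View pics/board1.png

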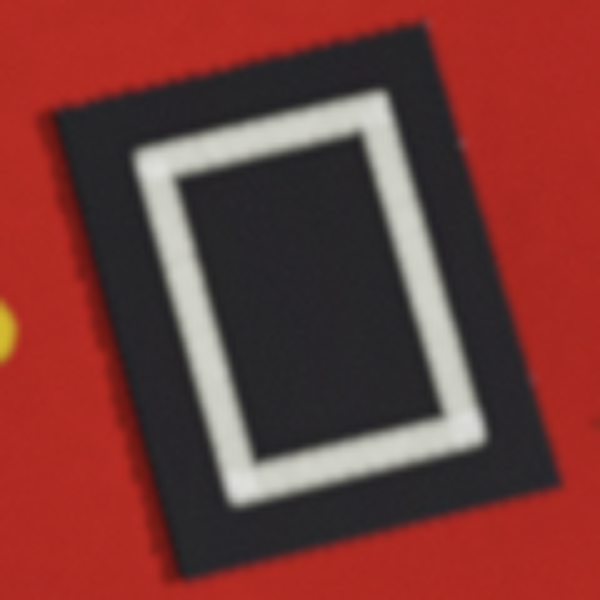

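View pics/tray1.png

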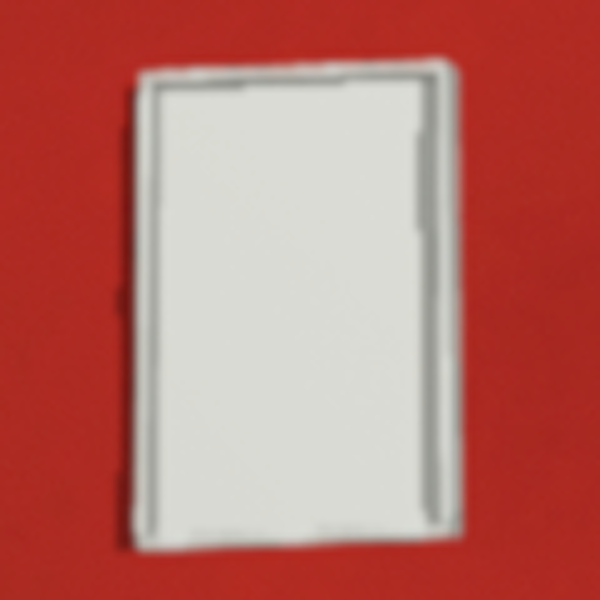

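The crops show the rack corners at (57,68), (557,38), (599,543), (84,577) and the lids at green (217,486), blue (342,475), yellow (462,464). The marks run yellow, blue, green. Converting to world coordinates.

```bash
python3 - <<'E'
from h import *
c=load("top0.npz")
def R(u,v,h,o): return ray(c,(u+.5)/5-.5+o[0],(v+.5)/5-.5+o[1],h)[:2]
o=(225,155)
rk=np.array([R(*p,.055,o) for p in[(57,68),(557,38),(599,543),(84,577)]])
print("rack",rk.round(4).tolist(),[np.linalg.norm(rk[i]-rk[i-1]).round(4) for i in range(4)])
fx=(rk[0]+rk[1]-rk[2]-rk[3]);ang=np.arctan2(fx[1],fx[0]);ex=np.array([np.cos(ang),np.sin(ang)]);ey=np.array([-ex[1],ex[0]])
cen=rk.mean(0);print("ang",np.degrees(ang),cen)
side=rk[0]+rk[3]-rk[1]-rk[2];print("ang side",np.degrees(np.arctan2(-side[0],side[1])))
m=cen-ex*.075
for i,n in((1,"yel"),(0,"blue"),(-1,"green")): print("mark",n,(m+ey*.048*i).round(4))
for n,p in dict(green=(217,486),blue=(342,475),yellow=(462,464)).items():
  q=R(*p,.127,o);print("lid",n,q.round(4),"in mark frame",((q-m)@ex).round(4),((q-m)@ey).round(4))
for n,p in dict(sm=(704,508)).items(): print("small",R(*p,.05,o))
pl=np.array([R(*p,.061,o) for p in[(236,142),(392,133),(412,387),(252,397)]]);d=pl.mean(0)-m
print("plate",pl.mean(0),d@ex,d@ey,[np.linalg.norm(pl[i]-pl[i-1]).round(4) for i in range(4)])
o=(370,190)
b=np.array([R(*p,.010,o) for p in[(55,112),(427,22),(560,487),(182,578)]])
t=np.array([R(*p,.010,o) for p in[(134,154),(386,92),(487,440),(236,507)]])
for q in(b,t):
  f=q[0]+q[1]-q[2]-q[3];print("board",q.mean(0).round(4),np.degrees(np.arctan2(f[1],f[0])),[np.linalg.norm(q[i]-q[i-1]).round(4) for i in range(4)])
o=(70,185)
t=np.array([R(*p,.022,o) for p in[(137,72),(456,61),(462,537),(133,549)]])
f=t[0]+t[1]-t[2]-t[3];print("tray",t.round(4).tolist(),t.mean(0).round(4),np.degrees(np.arctan2(f[1],f[0])),[np.linalg.norm(t[i]-t[i-1]).round(4) for i in range(4)])
E
```

```text
rack [[0.6824, 0.0807], [0.692, -0.1303], [0.4792, -0.1398], [0.4695, 0.0715]] [np.float64(0.2131), np.float64(0.2112), np.float64(0.213), np.float64(0.2115)]
ang 2.5204055338586975 [ 0.58076876 -0.02947471]
ang side 2.618055195588868
mark yel [0.5037 0.0152]
mark blue [ 0.5058 -0.0328]
mark green [ 0.508  -0.0807]
lid green [0.5002 0.0165] in mark frame -0.0034 0.0494
lid blue [ 0.5035 -0.0316] in mark frame -0.0023 0.0013
lid yellow [ 0.5069 -0.0778] in mark frame -0.0009 -0.045
small [ 0.49300356 -0.1845748 ]
plate [ 0.59622275 -0.02889883] 0.09046436841299643 -0.00010427431010888047 [np.float64(0.1069), np.float64(0.0652), np.float64(0.1068), np.float64(0.0659)]
board [ 0.5084 -0.3339] 12.207764167695677 [np.float64(0.2052), np.float64(0.1695), np.float64(0.207), np.float64(0.1679)]
board [ 0.5084 -0.3359] 12.756660145490695 [np.float64(0.1562), np.float64(0.1146), np.float64(0.1549), np.float64(0.1127)]
tray [[0.6277, 0.3794], [0.6301, 0.2439], [0.4285, 0.2389], [0.4264, 0.375]] [0.5282 0.3093] 1.349705714640228 [np.float64(0.2014), np.float64(0.1355), np.float64(0.2017), np.float64(0.1361)]
```

View pics/wrist0.png

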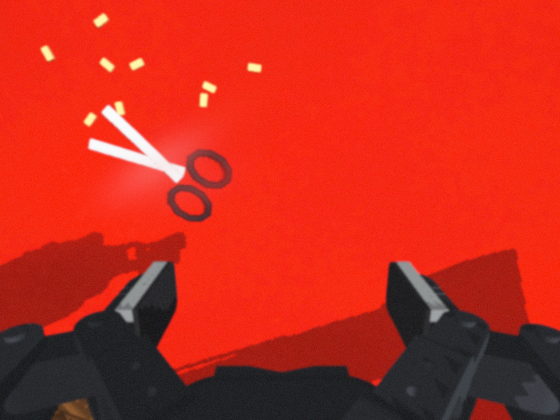

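```bash
cat > plan.py <<'E'
from h import *
import sys
# usage: plan.py x y z yaw -> tool-frame shift and turn
def go(p,yaw,pitch0=True):
    s=sense();R=s["eef_rot"];R=np.array(R);d=R.T@(np.array(p)-s["eef_pos"])
    z=np.array([np.cos(np.radians(yaw)),np.sin(np.radians(yaw)),0]);y=np.array([0,0,-1.]);x=np.cross(y,z)
    Rt=np.c_[x,y,z]
    from scipy.spatial.transform import Rotation as Ro
    print("t",s["t"],"shift(tool)",d.round(4),"rotvec",np.degrees(Ro.from_matrix(R.T@Rt).as_rotvec()).round(2))
go([float(a) for a in sys.argv[1:4]],float(sys.argv[4]))
E
python3 plan.py .5 .0165 .231 -177.5; python3 plan.py .241 .549 .231 -177.5
```

```text
t 0.15 shift(tool) [-4.512e-01  1.000e-04  3.836e-01] rotvec [-7.000e-02  6.379e+01 -5.000e-02]
t 0.15 shift(tool) [ 0.     -0.0005  0.0002] rotvec [-7.000e-02  6.379e+01 -5.000e-02]
```

The wrist view shows both finger tips, at (165,265) and (395,265). I'll turn the tool first.

Call:
carry_out([
  [0, 0, 0, 0, 10.6, 0, 1],
  [0, 0, 0, 0, 10.6, 0, 1],
  [0, 0, 0, 0, 10.6, 0, 1],
  [0, 0, 0, 0, 10.6, 0, 1],
  [0, 0, 0, 0, 10.6, 0, 1],
], grip_force=30)

```text
t: 0.78
eef_pos: [0.2412, 0.5492, 0.2308]
eef_rot: [[-0.224, -0.0, -0.975], [0.975, -0.001, -0.224], [-0.001, -1.0, 0.0]]
wrist_force: [0.5, 0.6, -0.3]
gripper_width: 0.0853
```

Call:
carry_out([
  [0, 0, 0, 0, 10.6, 0, 1],
  [0, 0, 0, 0, 0, 0, 1],
])

```text
t: 1.02
eef_pos: [0.2411, 0.5493, 0.2309]
eef_rot: [[-0.049, -0.0, -0.999], [0.999, -0.001, -0.049], [-0.001, -1.0, 0.0]]
wrist_force: [-0.4, 0.3, 0.3]
gripper_width: 0.0856
```

```bash
python3 plan.py .5 .0165 .231 -177.5
```

```text
t 1.025 shift(tool) [-5.447e-01  2.000e-04 -2.326e-01] rotvec [-0.02  0.29 -0.04]
```

Call:
carry_out([
  [-0.0545, 0, -0.0233, 0, 0, 0, 1],
  [-0.0545, 0, -0.0233, 0, 0, 0, 1],
  [-0.0545, 0, -0.0233, 0, 0, 0, 1],
  [-0.0545, 0, -0.0233, 0, 0, 0, 1],
  [-0.0545, 0, -0.0233, 0, 0, 0, 1],
])

```text
t: 1.65
eef_pos: [0.3708, 0.2808, 0.2314]
eef_rot: [[-0.052, 0.0, -0.999], [0.999, 0.0, -0.052], [0.0, -1.0, -0.0]]
wrist_force: [1.2, 0.0, -0.2]
gripper_width: 0.0856
```

Call:
carry_out([
  [-0.0545, 0, -0.0233, 0, 0, 0, 1],
  [-0.0545, 0, -0.0233, 0, 0, 0, 1],
  [-0.0545, 0, -0.0233, 0, 0, 0, 1],
  [-0.0545, 0, -0.0233, 0, 0, 0, 1],
  [-0.0545, 0, -0.0233, 0, 0.3, 0, 1],
])

```text
t: 2.28
eef_pos: [0.5001, 0.014, 0.2315]
eef_rot: [[-0.046, 0.001, -0.999], [0.999, 0.0, -0.046], [0.0, -1.0, -0.001]]
wrist_force: [0.4, 1.1, 0.3]
gripper_width: 0.0853
```

Call:
carry_out([
  [0, 0, 0, 0, 0, 0, 1],
  [0, 0, 0, 0, 0, 0, 1],
])

```text
t: 2.52
eef_pos: [0.4994, 0.0157, 0.231]
eef_rot: [[-0.043, -0.001, -0.999], [0.999, -0.0, -0.043], [-0.0, -1.0, 0.001]]
wrist_force: [0.4, 0.2, 0.5]
gripper_width: 0.0854
```

```bash
python3 plan.py .5 .0165 .231 -177.5; python3 - <<'E'
from h import *
s=sense();c=read_camera("wrist");cv2.imwrite("pics/w1.png",c["pixels"]);np.savez("w1.npz",W=wristT(s,c),**c)
E
```

```text
t 2.525 shift(tool) [ 0.0007  0.     -0.0006] rotvec [-0.03 -0.01 -0.  ]
```

View pics/w1.png

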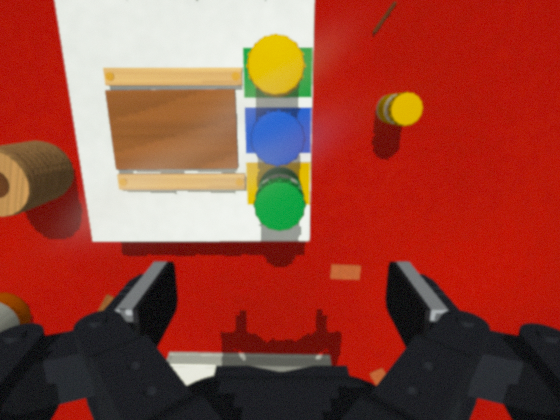

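The wrist picture shows lids at green (280,204), blue (277,138), yellow (276,64), and rack edges at (92,241) and (310,241). I'll cross-check against the top camera.

```bash
python3 - <<'E'
from h import *
c=load("w1.npz");W=c["W"]
for n,u,v,h in(("green",280,204,.127),("blue",277,138,.127),("yellow",276,64,.127),("rackFL",310,241,.055),("rackRL",92,241,.055),("mkY FL",309,205,.055),("mkB F",310,131,.055),("mkG F",312,72,.055)): print(n,ray(c,u,v,h,W).round(4))
P=pts(c,W)
im=c["pixels"];hsv=cv2.cvtColor(im,cv2.COLOR_BGR2HSV)
for n,lo,hi in(("g",50,80),("b",105,125),("y",22,34)):
    m=(hsv[...,0]>=lo)&(hsv[...,0]<=hi)&(hsv[...,1]>120)&(P[...,2]>.115)&(P[...,2]<.14)
    k,l,st,ce=cv2.connectedComponentsWithStats(m.astype(np.uint8));i=1+np.argmax(st[1:,4]);q=P[l==i];print(n,st[i],ce[i],q.mean(0),ray(c,*ce[i],.127,W))
# fingertips in tool frame
T=pts(c,c["hand_eye"])
for u,v in((165,265),(160,275),(395,265),(400,275)):print(T[v,u].round(4))
E
```

```text
green [0.5008 0.016  0.127 ]
blue [ 0.5049 -0.0311  0.127 ]
yellow [ 0.5075 -0.0788  0.127 ]
rackFL [0.4696 0.0721 0.055 ]
rackRL [0.6804 0.0814 0.055 ]
mkY FL [0.4729 0.036  0.055 ]
mkB F [ 0.4765 -0.0321  0.055 ]
mkG F [ 0.4781 -0.0812  0.055 ]
g [ 254  178   51   52 1998] [279.37437437 204.07257257] [0.50123267 0.01625812 0.12676479] [0.50123719 0.01611056 0.127     ]
b [ 250  109   56   56 2300] [277.56826087 136.7426087 ] [ 0.50452985 -0.03192952  0.12699827] [ 0.50453438 -0.03201885  0.127     ]
y [ 247   34   59   62 2731] [275.61369462  64.56975467] [ 0.50772094 -0.0783122   0.1270434 ] [ 0.50772555 -0.07842326  0.127     ]
[-0.0104 -0.0199 -0.0447]
[-0.011  -0.0293 -0.0434]
[-0.0108 -0.0206  0.0426]
[-0.0102 -0.0275  0.0423]
```

Call:
carry_out([
  [0.0005, 0.05, -0.0016, 0, 0, 0, 1],
  [0, 0.05, 0, 0, 0, 0, 1],
  [0, 0.035, 0, 0, 0, 0, 1],
  [0, 0.018, 0, 0, 0, 0, 1],
  [0, 0, 0, 0, 0, 0, 1],
])

```text
t: 3.2
eef_pos: [0.5007, 0.0171, 0.078]
eef_rot: [[-0.044, -0.001, -0.999], [0.999, -0.001, -0.044], [-0.001, -1.0, 0.001]]
wrist_force: [0.3, -0.6, 1.1]
gripper_width: 0.0853
```

Call:
carry_out([
  [0, 0, 0, 0, 0, 0, -1],
  [0, 0, 0, 0, 0, 0, -1],
  [0, 0, 0, 0, 0, 0, -1],
  [0, 0, 0, 0, 0, 0, -1],
  [0, 0, 0, 0, 0, 0, -1],
], grip_force=30)

```text
t: 3.82
eef_pos: [0.5018, 0.0165, 0.0795]
eef_rot: [[-0.042, 0.002, -0.999], [0.999, 0.0, -0.042], [0.0, -1.0, -0.002]]
wrist_force: [-0.4, 1.1, 6.6]
gripper_width: 0.0373
```

```bash
python3 - <<'E'
from h import *
s=sense();print(s["t"],s["eef_pos"],s["gripper_width"],s["wrist_force"]);c=read_camera("wrist");cv2.imwrite("pics/w2.png",c["pixels"])
E
```

```text
3.825 [0.50177451 0.01654978 0.07952871] 0.03728374685515877 [-0.44975892  1.07902229  6.55490657]
```

View pics/w2.png

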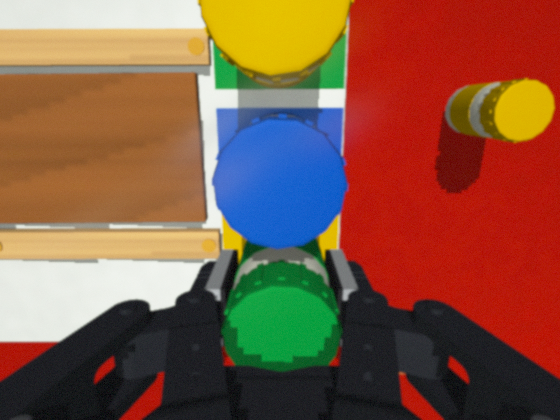

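Call:
carry_out([
  [0, -0.02, 0, 0, 0, 0, -1],
  [0, -0.04, 0, 0, 0, 0, -1],
  [0.025, 0, -0.0067, 0, 0, 0, -1],
  [0.045, 0, -0.0117, 0, 0, 0, -1],
  [0.053, 0, -0.0137, 0, 0, 0, -1],
])

```text
t: 4.5
eef_pos: [0.5281, 0.1415, 0.138]
eef_rot: [[-0.04, -0.0, -0.999], [0.999, 0.0, -0.04], [0.0, -1.0, 0.0]]
wrist_force: [1.1, -0.1, -0.4]
gripper_width: 0.0373
```

Call:
carry_out([
  [0.053, 0, -0.0137, 0, 0, 0, -1],
  [0.053, 0, -0.0137, 0, 0, 0, -1],
  [0.053, 0, -0.0137, 0, 0, 0, -1],
  [0.035, 0, -0.0092, 0, 0, 0, -1],
  [0.0116, 0, -0.0029, 0, 0, 0, -1],
])

```text
t: 5.12
eef_pos: [0.5722, 0.3499, 0.1363]
eef_rot: [[-0.043, -0.002, -0.999], [0.999, -0.002, -0.043], [-0.002, -1.0, 0.002]]
wrist_force: [-0.4, -1.4, -1.6]
gripper_width: 0.0375
```

Call:
carry_out([
  [0, 0, 0, 0, 0, 0, -1],
  [0, 0, 0, 0, 0, 0, -1],
])

```text
t: 5.38
eef_pos: [0.5727, 0.3472, 0.1384]
eef_rot: [[-0.041, -0.0, -0.999], [0.999, -0.0, -0.041], [-0.0, -1.0, 0.0]]
wrist_force: [-0.2, -0.9, -0.3]
gripper_width: 0.0375
```

```bash
python3 plan.py .5723 .3484 .029 -177.5;python3 - <<'E'
from h import *
s=sense();print(s["t"],s["eef_pos"],s["gripper_width"],s["wrist_force"]);c=read_camera("top");cv2.imwrite("pics/t3.png",c["pixels"])
c=read_camera("scene");cv2.imwrite("pics/s3.png",c["pixels"])
E
```

```text
t 5.375 shift(tool) [0.0012 0.1094 0.0003] rotvec [-0.   -0.16 -0.02]
5.375 [0.57268493 0.34721352 0.1384005 ] 0.03748475424965115 [-0.23681131 -0.88467485 -0.31621416]
```

View pics/s3.png

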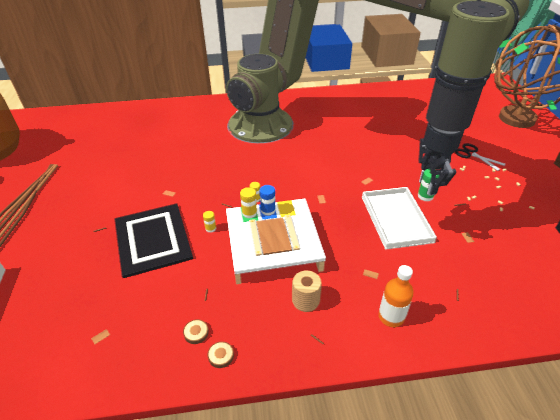

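The green pot is held upright over the tray at about (428,185). Lowering it.

Call:
carry_out([
  [0.001, 0.045, 0, 0, 0, 0, -1],
  [0, 0.04, 0, 0, 0, 0, -1],
  [0, 0.018, 0, 0, 0, 0, -1],
  [0, 0.006, 0, 0, 0, 0, -1],
  [0, 0, 0, 0, 0, 0, -1],
])

```text
t: 6.1
eef_pos: [0.5733, 0.3496, 0.0307]
eef_rot: [[-0.042, 0.002, -0.999], [0.999, 0.001, -0.042], [0.001, -1.0, -0.002]]
wrist_force: [0.2, 0.2, -0.6]
gripper_width: 0.0375
```

Call:
carry_out([
  [0, 0, 0, 0, 0, 0, -0.1],
  [0, 0, 0, 0, 0, 0, 0.2],
  [0, 0, 0, 0, 0, 0, 1],
  [0, 0, 0, 0, 0, 0, 1],
  [0, 0, 0, 0, 0, 0, 1],
])

```text
t: 6.72
eef_pos: [0.5726, 0.3493, 0.0293]
eef_rot: [[-0.042, 0.0, -0.999], [0.999, -0.0, -0.042], [-0.0, -1.0, -0.0]]
wrist_force: [-0.2, 0.1, -0.4]
gripper_width: 0.0856
```

Call:
carry_out([
  [0, -0.03, 0, 0, 0, 0, 1],
  [0, -0.05, 0, 0, 0, 0, 1],
  [0, -0.06, 0, 0, 0, 0, 1],
])

```text
t: 7.1
eef_pos: [0.5721, 0.3488, 0.1696]
eef_rot: [[-0.042, -0.002, -0.999], [0.999, -0.002, -0.042], [-0.002, -1.0, 0.002]]
wrist_force: [1.0, 1.2, 0.7]
gripper_width: 0.0853
```

```bash
python3 plan.py .5045 -.0318 .170 -177.5
```

```text
t 7.1 shift(tool) [-0.3775  0.0004  0.0834] rotvec [-0.11 -0.11 -0.1 ]
```

Call:
carry_out([
  [-0.054, 0, 0.0119, 0, 0, 0, 1],
  [-0.054, 0, 0.0119, 0, 0, 0, 1],
  [-0.054, 0, 0.0119, 0, 0, 0, 1],
  [-0.054, 0, 0.0119, 0, 0, 0, 1],
  [-0.054, 0, 0.0119, 0, 0, 0, 1],
])

```text
t: 7.72
eef_pos: [0.5239, 0.0754, 0.1696]
eef_rot: [[-0.042, 0.001, -0.999], [0.999, 0.0, -0.042], [0.0, -1.0, -0.001]]
wrist_force: [0.7, -0.3, 0.5]
gripper_width: 0.0847
```

Call:
carry_out([
  [-0.054, 0, 0.0119, 0, 0, 0, 1],
  [-0.0535, 0, 0.012, 0, 0, 0, 1],
  [0, 0, 0, 0, 0, 0, 1],
  [0, 0, 0, 0, 0, 0, 1],
])

```text
t: 8.22
eef_pos: [0.5051, -0.0313, 0.1694]
eef_rot: [[-0.041, 0.0, -0.999], [0.999, 0.0, -0.041], [0.0, -1.0, -0.0]]
wrist_force: [0.2, 0.3, -0.0]
gripper_width: 0.0853
```

```bash
python3 plan.py .5045 -.0318 .078 -177.5;python3 - <<'E'
from h import *
c=read_camera("top");cv2.imwrite("pics/t4.png",cv2.resize(c["pixels"][170:320,80:230],None,fx=4,fy=4))
c=read_camera("scene");cv2.imwrite("pics/s4.png",cv2.resize(c["pixels"][130:280,300:500],None,fx=4,fy=4))
E
```

```text
t 8.225 shift(tool) [-0.0005  0.0914  0.0006] rotvec [ 0.02 -0.14  0.01]
```

View pics/s4.png

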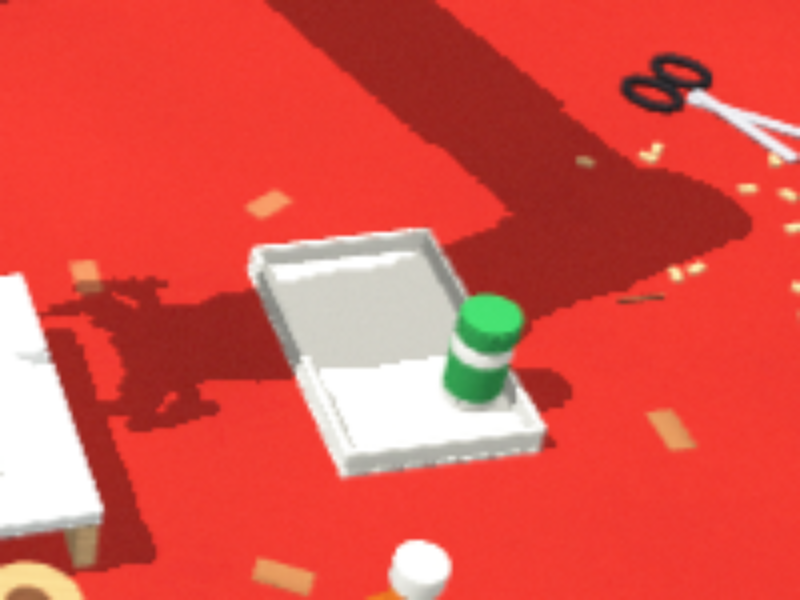

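The green pot stands upright in the tray at (480,350) in the enlarged crop. Next is blue.

Call:
carry_out([
  [-0.0005, 0.045, 0.0006, 0, 0, 0, 1],
  [0, 0.035, 0, 0, 0, 0, 1],
  [0, 0.0114, 0, 0, 0, 0, 1],
  [0, 0, 0, 0, 0, 0, 1],
  [0, 0, 0, 0, 0, 0, -1],
])

```text
t: 8.95
eef_pos: [0.5055, -0.0315, 0.0798]
eef_rot: [[-0.042, 0.003, -0.999], [0.999, 0.0, -0.042], [-0.0, -1.0, -0.003]]
wrist_force: [-0.9, -0.5, 0.3]
gripper_width: 0.07
```

Call:
carry_out([
  [0, 0, 0, 0, 0, 0, -1],
  [0, 0, 0, 0, 0, 0, -1],
  [0, 0, 0, 0, 0, 0, -1],
  [0, 0, 0, 0, 0, 0, -1],
  [0, -0.005, 0, 0, 0, 0, -1],
])

```text
t: 9.57
eef_pos: [0.504, -0.0319, 0.0824]
eef_rot: [[-0.042, -0.001, -0.999], [0.999, -0.0, -0.042], [0.0, -1.0, 0.001]]
wrist_force: [1.3, -0.1, -0.6]
gripper_width: 0.0373
```

Call:
carry_out([
  [0, -0.02, 0, 0, 0, 0, -1],
  [0, -0.035, 0, 0, 0, 0, -1],
  [0.025, 0, -0.0028, 0, 0, 0, -1],
  [0.045, 0, -0.005, 0, 0, 0, -1],
  [0.053, 0, -0.0059, 0, 0, 0, -1],
])

```text
t: 10.2
eef_pos: [0.5127, 0.0924, 0.1376]
eef_rot: [[-0.04, -0.001, -0.999], [0.999, -0.0, -0.04], [-0.0, -1.0, 0.001]]
wrist_force: [0.3, 0.1, -0.9]
gripper_width: 0.037
```

Call:
carry_out([
  [0.053, 0, -0.0059, 0, 0, 0, -1],
  [0.053, 0, -0.0059, 0, 0, 0, -1],
  [0.053, 0, -0.0059, 0, 0, 0, -1],
  [0.0397, 0, -0.0044, 0, 0, 0, -1],
  [0.018, 0, -0.002, 0, 0, 0, -1],
])

```text
t: 10.82
eef_pos: [0.5275, 0.3108, 0.1366]
eef_rot: [[-0.043, -0.002, -0.999], [0.999, -0.001, -0.043], [-0.001, -1.0, 0.002]]
wrist_force: [0.4, 0.1, -1.2]
gripper_width: 0.0375
```

Call:
carry_out([
  [0, 0, 0, 0, 0, 0, -1],
  [0, 0, 0, 0, 0, 0, -1],
])

```text
t: 11.08
eef_pos: [0.5281, 0.3082, 0.1378]
eef_rot: [[-0.041, -0.0, -0.999], [0.999, -0.001, -0.041], [-0.001, -1.0, 0.0]]
wrist_force: [-0.3, -0.2, -1.5]
gripper_width: 0.0374
```

```bash
python3 plan.py .528 .309 .029 -177.5
```

```text
t 11.075 shift(tool) [ 0.0008  0.1088 -0.    ] rotvec [-0.02 -0.15 -0.03]
```

Call:
carry_out([
  [0.0005, 0.045, 0, 0, 0, 0, -1],
  [0, 0.04, 0, 0, 0, 0, -1],
  [0, 0.018, 0, 0, 0, 0, -1],
  [0, 0.006, 0, 0, 0, 0, -1],
  [0, 0, 0, 0, 0, 0, -1],
])

```text
t: 11.7
eef_pos: [0.5287, 0.3098, 0.0302]
eef_rot: [[-0.042, 0.002, -0.999], [0.999, 0.001, -0.042], [0.001, -1.0, -0.002]]
wrist_force: [1.1, -0.0, 0.6]
gripper_width: 0.0375
```

Call:
carry_out([
  [0, 0, 0, 0, 0, 0, -0.1],
  [0, 0, 0, 0, 0, 0, 0.2],
  [0, 0, 0, 0, 0, 0, 1],
  [0, 0, 0, 0, 0, 0, 1],
  [0, 0, 0, 0, 0, 0, 1],
])

```text
t: 12.32
eef_pos: [0.528, 0.3097, 0.0289]
eef_rot: [[-0.042, 0.0, -0.999], [0.999, -0.0, -0.042], [-0.0, -1.0, -0.0]]
wrist_force: [-0.2, -0.9, 0.9]
gripper_width: 0.0856
```

Call:
carry_out([
  [0, -0.03, 0, 0, 0, 0, 1],
  [0, -0.05, 0, 0, 0, 0, 1],
  [0, -0.06, 0, 0, 0, 0, 1],
  [0, 0, 0, 0, 0, 0, 1],
])

```text
t: 12.82
eef_pos: [0.5303, 0.3109, 0.1759]
eef_rot: [[-0.042, 0.009, -0.999], [0.999, 0.006, -0.042], [0.006, -1.0, -0.009]]
wrist_force: [0.9, 0.4, -0.2]
gripper_width: 0.0853
```

```bash
python3 plan.py .5077 -.0783 .170 -177.5;python3 - <<'E'
from h import *
c=read_camera("scene");cv2.imwrite("pics/s5.png",cv2.resize(c["pixels"][130:280,300:500],None,fx=4,fy=4))
E
```

```text
t 12.825 shift(tool) [-0.388   0.0032  0.0389] rotvec [ 0.52 -0.1   0.34]
```

View pics/s5.png

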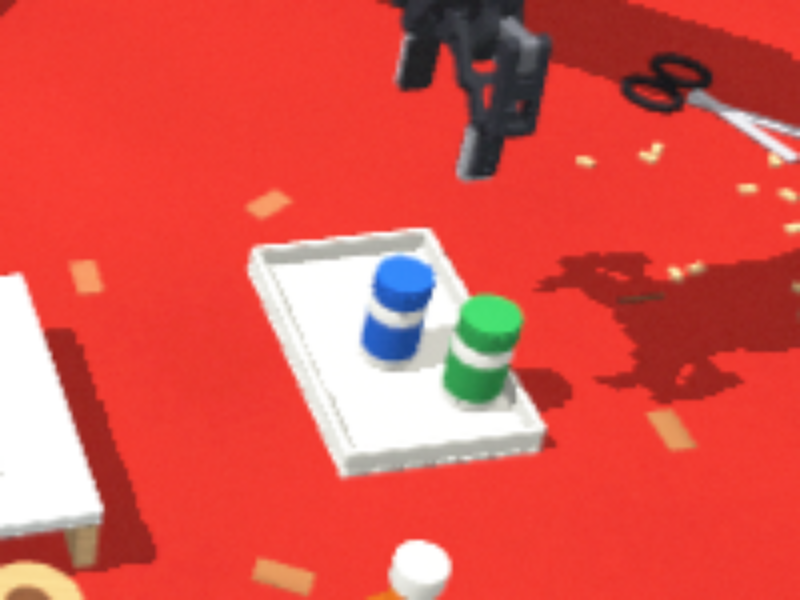

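Both pots stand in the tray: blue (397,310), green (480,350). Next is yellow.

Call:
carry_out([
  [-0.0553, 0, 0.0053, 0, 0, 0, 1],
  [-0.0553, 0, 0.0053, 0, 0, 0, 1],
  [-0.0553, 0, 0.0053, 0, 0, 0, 1],
  [-0.0553, 0, 0.0053, 0, 0, 0, 1],
  [-0.0553, 0, 0.0053, 0, 0, 0, 1],
])

```text
t: 13.5
eef_pos: [0.5122, 0.0305, 0.1675]
eef_rot: [[-0.042, -0.002, -0.999], [0.999, -0.001, -0.042], [-0.0, -1.0, 0.002]]
wrist_force: [0.6, -0.1, -0.6]
gripper_width: 0.0856
```

Call:
carry_out([
  [-0.0553, 0, 0.0053, 0, 0, 0, 1],
  [-0.0553, 0, 0.0053, 0, 0, 0, 1],
  [0, 0, 0, 0, 0, 0, 1],
  [0, 0, 0, 0, 0, 0, 1],
])

```text
t: 14.0
eef_pos: [0.5067, -0.0788, 0.1678]
eef_rot: [[-0.041, -0.002, -0.999], [0.999, -0.0, -0.041], [0.0, -1.0, 0.002]]
wrist_force: [0.2, -0.4, 0.1]
gripper_width: 0.0854
```

```bash
python3 plan.py .5077 -.0783 .078 -177.5
```

```text
t 14.0 shift(tool) [ 0.0004  0.0898 -0.0012] rotvec [-0.1  -0.16  0.  ]
```

Call:
carry_out([
  [0.0004, 0.045, -0.0008, 0, 0, 0, 1],
  [0, 0.035, 0, 0, 0, 0, 1],
  [0, 0.0105, 0, 0, 0, 0, 1],
  [0, 0, 0, 0, 0, 0, 1],
  [0, 0, 0, 0, 0, 0, -1],
])

```text
t: 14.62
eef_pos: [0.5089, -0.0779, 0.0803]
eef_rot: [[-0.043, 0.003, -0.999], [0.999, -0.0, -0.043], [-0.0, -1.0, -0.003]]
wrist_force: [-0.0, 0.7, -0.1]
gripper_width: 0.0697
```

Call:
carry_out([
  [0, 0, 0, 0, 0, 0, -1],
  [0, 0, 0, 0, 0, 0, -1],
  [0, 0, 0, 0, 0, 0, -1],
  [0, 0, 0, 0, 0, 0, -1],
  [0, -0.005, 0, 0, 0, 0, -1],
])

```text
t: 15.25
eef_pos: [0.5074, -0.0782, 0.0829]
eef_rot: [[-0.042, -0.001, -0.999], [0.999, 0.0, -0.042], [0.0, -1.0, 0.001]]
wrist_force: [-0.6, 1.1, -0.8]
gripper_width: 0.0374
```

Call:
carry_out([
  [0, -0.02, 0, 0, 0, 0, -1],
  [0, -0.035, 0, 0, 0, 0, -1],
  [0.025, 0, 0.0007, 0, 0, 0, -1],
  [0.045, 0, 0.0012, 0, 0, 0, -1],
  [0.053, 0, 0.0014, 0, 0, 0, -1],
])

```text
t: 15.88
eef_pos: [0.499, 0.0453, 0.138]
eef_rot: [[-0.04, -0.001, -0.999], [0.999, -0.0, -0.04], [-0.0, -1.0, 0.001]]
wrist_force: [0.4, 0.3, -1.3]
gripper_width: 0.0376
```

Call:
carry_out([
  [0.053, 0, 0.0014, 0, 0, 0, -1],
  [0.053, 0, 0.0014, 0, 0, 0, -1],
  [0.053, 0, 0.0014, 0, 0, 0, -1],
  [0.046, 0, 0.0012, 0, 0, 0, -1],
  [0.021, 0, 0.0005, 0, 0, 0, -1],
])

```text
t: 16.5
eef_pos: [0.4834, 0.2718, 0.1375]
eef_rot: [[-0.044, -0.001, -0.999], [0.999, -0.001, -0.044], [-0.001, -1.0, 0.001]]
wrist_force: [0.8, -0.4, -0.6]
gripper_width: 0.0374
```

Call:
carry_out([
  [0, 0, 0, 0, 0, 0, -1],
  [0, 0, 0, 0, 0, 0, -1],
])

```text
t: 16.75
eef_pos: [0.4843, 0.2691, 0.1382]
eef_rot: [[-0.041, -0.0, -0.999], [0.999, -0.001, -0.041], [-0.001, -1.0, 0.0]]
wrist_force: [-0.2, -0.8, -0.7]
gripper_width: 0.0377
```

```bash
python3 plan.py .484 .270 .029 -177.5
```

```text
t 16.75 shift(tool) [0.0009 0.1092 0.0002] rotvec [-0.02 -0.15 -0.04]
```

Call:
carry_out([
  [0.0005, 0.045, 0, 0, 0, 0, -1],
  [0, 0.04, 0, 0, 0, 0, -1],
  [0, 0.018, 0, 0, 0, 0, -1],
  [0, 0.006, 0, 0, 0, 0, -1],
  [0, 0, 0, 0, 0, 0, -1],
])

```text
t: 17.38
eef_pos: [0.4847, 0.2705, 0.0305]
eef_rot: [[-0.041, 0.001, -0.999], [0.999, 0.0, -0.041], [0.0, -1.0, -0.001]]
wrist_force: [0.2, -0.6, -0.7]
gripper_width: 0.0374
```

Call:
carry_out([
  [0, 0, 0, 0, 0, 0, -0.1],
  [0, 0, 0, 0, 0, 0, 0.2],
  [0, 0, 0, 0, 0, 0, 1],
  [0, 0, 0, 0, 0, 0, 1],
  [0, 0, 0, 0, 0, 0, 1],
])

```text
t: 18.0
eef_pos: [0.4841, 0.2705, 0.0294]
eef_rot: [[-0.042, 0.0, -0.999], [0.999, -0.0, -0.042], [-0.0, -1.0, -0.0]]
wrist_force: [0.4, 0.4, 0.0]
gripper_width: 0.0854
```

Call:
carry_out([
  [0, -0.03, 0, 0, 0, 0, 1],
  [0, -0.05, 0, 0, 0, 0, 1],
  [0, -0.04, 0, 0, 0, 0, 1],
  [0, -0.01, 0, 0, 0, 0, 1],
  [0, 0, 0, 0, 0, 0, 0],
])

```text
t: 18.62
eef_pos: [0.4841, 0.2708, 0.1595]
eef_rot: [[-0.042, 0.0, -0.999], [0.999, 0.001, -0.042], [0.001, -1.0, -0.0]]
wrist_force: [-0.4, 0.8, -0.7]
gripper_width: 0.0702
```

```bash
python3 plan.py .6736 -.0254 .160 -177.5;python3 - <<'E'
from h import *
c=read_camera("scene");cv2.imwrite("pics/s6.png",cv2.resize(c["pixels"][130:280,200:440],None,fx=3.3,fy=3.3))
c=read_camera("top");cv2.imwrite("pics/t6.png",c["pixels"])
E
```

```text
t 18.625 shift(tool) [-0.3038 -0.0006 -0.177 ] rotvec [ 0.02 -0.11  0.04]
```

View pics/s6.png

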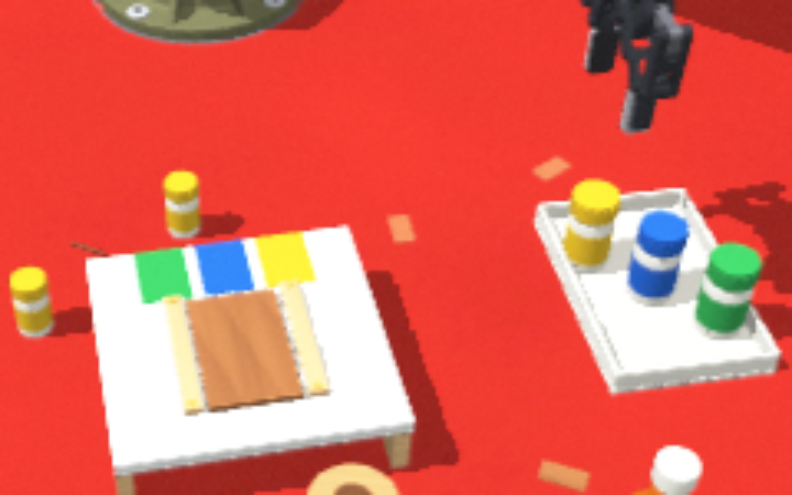

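View pics/t6.png

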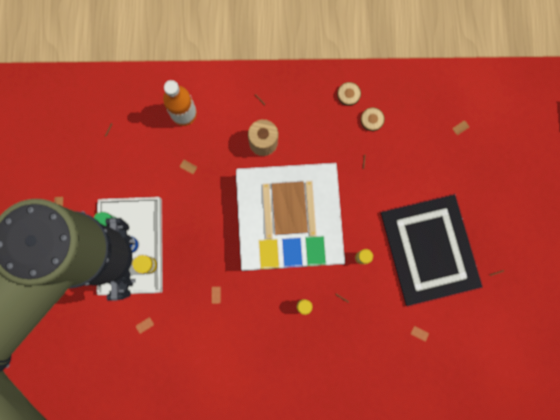

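All three pots stand in the tray. The bare marks run yellow, blue, green from left to right. I'll move behind the plate with the jaws shut.

Call:
carry_out([
  [-0.0434, 0, -0.0253, 0, 0, 0, -1],
  [-0.0434, 0, -0.0253, 0, 0, 0, -1],
  [-0.0434, 0, -0.0253, 0, 0, 0, -1],
  [-0.0434, 0, -0.0253, 0, 0, 0, -1],
  [-0.0434, 0, -0.0253, 0, 0, 0, -1],
])

```text
t: 19.35
eef_pos: [0.6196, 0.0574, 0.1574]
eef_rot: [[-0.042, -0.003, -0.999], [0.999, -0.001, -0.042], [-0.001, -1.0, 0.003]]
wrist_force: [0.3, 0.2, -0.6]
gripper_width: -0.0001
```

Call:
carry_out([
  [-0.0434, 0, -0.0253, 0, 0, 0, -1],
  [-0.0434, 0, -0.0252, 0, 0, 0, -1],
  [0, 0, 0, 0, 0, 0, -1],
  [0, 0, 0, 0, 0, 0, -1],
])

```text
t: 19.85
eef_pos: [0.673, -0.0257, 0.1575]
eef_rot: [[-0.041, -0.003, -0.999], [0.999, -0.0, -0.041], [-0.0, -1.0, 0.003]]
wrist_force: [-0.1, 0.5, 0.4]
gripper_width: -0.0003
```

```bash
python3 plan.py .6736 -.0254 .057 -177.5; python3 - <<'E'
from h import *
s=sense();c=read_camera("wrist");cv2.imwrite("pics/w7.png",c["pixels"]);np.savez("w7.npz",W=wristT(s,c),**c);print(s["gripper_width"])
E
```

```text
t 19.85 shift(tool) [ 0.0003  0.1005 -0.0009] rotvec [-0.16 -0.14 -0.02]
-0.0003284765856010569
```

View pics/w7.png

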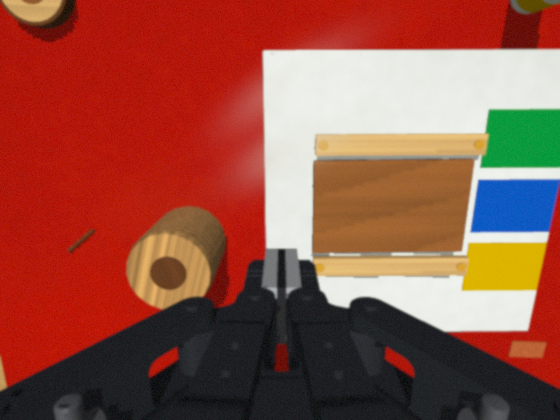

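```bash
python3 - <<'E'
from h import *
c=load("w7.npz");W=c["W"]
for n,u,v,h in(("plate RR",314,160,.061),("plate RL",313,252,.061),("plate FL",463,250,.061),("plate FR",474,159,.061),("rack rear R",264,51,.055),("rack rear mid",266,235,.055),("reel hole",167,272,.07)): print(n,ray(c,u,v,h,W).round(4))
T=pts(c,c["hand_eye"])
for v in (250,260,275,300):
  for u in(262,266,270,276,287,292,297,303,312): print(v,u,T[v,u].round(4).tolist(),end=" ")
  print()
P=pts(c,W);q=P[(P[...,2]>.06)&(P[...,0]>.7)&(P[...,2]<.09)];print(len(q),q.min(0),q.max(0))
E
```

```text
plate RR [ 0.6524 -0.0596  0.061 ]
plate RL [0.6486 0.0079 0.061 ]
plate FL [0.5389 0.0018 0.061 ]
plate FR [ 0.5436 -0.0648  0.061 ]
rack rear R [ 0.6886 -0.1276  0.055 ]
rack rear mid [ 0.6836 -0.0016  0.055 ]
reel hole [0.7532 0.0238 0.07  ]
250 262 [0.0586, 0.1564, -0.0181] 250 266 [-0.0109, -0.0065, -0.0068] 250 270 [-0.0112, -0.0072, -0.0051] 250 276 [-0.011, -0.0069, -0.0026] 250 287 [-0.011, -0.0068, 0.002] 250 292 [-0.0106, -0.006, 0.0041] 250 297 [-0.0109, -0.0066, 0.0062] 250 303 [0.0357, 0.1028, 0.0159] 250 312 [0.0358, 0.1029, 0.0226] 
260 262 [-0.0073, -0.0085, -0.0084] 260 266 [-0.0109, -0.0164, -0.0063] 260 270 [-0.0112, -0.0172, -0.0048] 260 276 [-0.0109, -0.0165, -0.0024] 260 287 [-0.011, -0.0167, 0.0018] 260 292 [-0.0105, -0.0155, 0.0038] 260 297 [-0.0112, -0.0171, 0.0057] 260 303 [-0.069, -0.1429, -0.0003] 260 312 [0.0434, 0.1017, 0.0227] 
275 262 [-0.0066, -0.0206, -0.0077] 275 266 [-0.0111, -0.0294, -0.0058] 275 270 [-0.011, -0.0293, -0.0044] 275 276 [-0.0113, -0.0298, -0.0022] 275 287 [-0.0109, -0.029, 0.0017] 275 292 [-0.0106, -0.0285, 0.0035] 275 297 [-0.069, -0.1429, -0.0003] 275 303 [-0.0066, -0.0205, 0.0079] 275 312 [-0.0068, -0.0209, 0.0113] 
300 262 [-0.0122, -0.048, -0.0062] 300 266 [-0.0114, -0.0467, -0.005] 300 270 [-0.0123, -0.0481, -0.0038] 300 276 [-0.0067, -0.0387, -0.0021] 300 287 [-0.0069, -0.0391, 0.0015] 300 292 [-0.0122, -0.0479, 0.0029] 300 297 [-0.0125, -0.0485, 0.0044] 300 303 [-0.0115, -0.0467, 0.0063] 300 312 [-0.0117, -0.047, 0.009] 
5368 [ 0.72067886 -0.00761101  0.06000783] [0.78217881 0.05350772 0.07314763]
```

Call:
carry_out([
  [0, 0.05, 0.004, 0, 0, 0, -1],
  [0, 0.03, 0, 0, 0, 0, -1],
  [0, 0.01, 0, 0, 0, 0, -1],
  [0, 0, 0, 0, 0, 0, -1],
  [0, 0, 0, 0, 0, 0, -1],
])

```text
t: 20.52
eef_pos: [0.6706, -0.0254, 0.0717]
eef_rot: [[-0.042, 0.003, -0.999], [0.999, -0.0, -0.042], [-0.0, -1.0, -0.003]]
wrist_force: [0.9, 0.7, 0.4]
gripper_width: -0.0001
```

```bash
python3 plan.py .668 -.0256 .0575 -177.5; python3 - <<'E'
from h import *
s=sense();print(s["eef_pos"],s["wrist_force"]);c=read_camera("wrist");cv2.imwrite("pics/w8.png",c["pixels"])
E
```

```text
t 20.525 shift(tool) [-0.      0.0142  0.0027] rotvec [ 0.18 -0.08 -0.01]
[ 0.67064691 -0.02544029  0.07167188] [0.89583361 0.74007572 0.42820231]
```

View pics/w8.png

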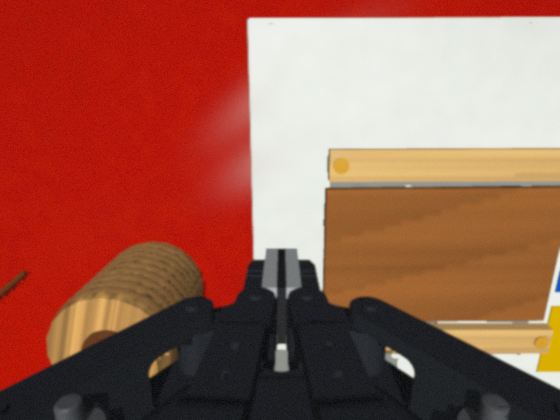

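The closed tips at (282,250) are between the rack's rear edge (252) and the plate's rear edge (325). Going down the last bit.

Call:
carry_out([
  [0, 0.009, 0.001, 0, 0, 0, -1],
  [0, 0.003, 0, 0, 0, 0, -1],
  [0, 0, 0, 0, 0, 0, -1],
  [0, 0, 0, 0, 0, 0, -1],
  [0, 0, 0, 0, 0, 0, -1],
])

```text
t: 21.2
eef_pos: [0.6688, -0.0258, 0.0576]
eef_rot: [[-0.042, 0.0, -0.999], [0.999, -0.0, -0.042], [-0.0, -1.0, -0.0]]
wrist_force: [-0.1, 1.2, -0.3]
gripper_width: -0.0002
```

Call:
carry_out([
  [0, 0, 0.01, 0, 0, 0, -1],
  [0, 0, 0.014, 0, 0, 0, -1],
  [0, 0, 0.014, 0, 0, 0, -1],
  [0, 0, 0.014, 0, 0, 0, -1],
  [0, 0, 0.014, 0, 0, 0, -1],
])

```text
t: 21.82
eef_pos: [0.6018, -0.0286, 0.0576]
eef_rot: [[-0.042, 0.0, -0.999], [0.999, 0.0, -0.042], [0.0, -1.0, -0.0]]
wrist_force: [0.9, 0.1, -0.3]
gripper_width: 0.0004
```

Call:
carry_out([
  [0, 0, 0.014, 0, 0, 0, -1],
  [0, 0, 0.012, 0, 0, 0, -1],
  [0, 0, 0.008, 0, 0, 0, -1],
  [0, 0, 0.004, 0, 0, 0, -1],
  [0, 0, 0.002, 0, 0, 0, -1],
])

```text
t: 22.45
eef_pos: [0.5628, -0.0302, 0.0577]
eef_rot: [[-0.042, 0.001, -0.999], [0.999, -0.0, -0.042], [-0.0, -1.0, -0.001]]
wrist_force: [0.4, 0.0, 1.1]
gripper_width: 0.0002
```

Call:
carry_out([
  [0, 0, 0, 0, 0, 0, -1],
  [0, 0, 0, 0, 0, 0, -1],
])

```text
t: 22.7
eef_pos: [0.5627, -0.0302, 0.0571]
eef_rot: [[-0.042, -0.001, -0.999], [0.999, -0.0, -0.042], [-0.0, -1.0, 0.001]]
wrist_force: [-0.2, 0.7, 1.2]
gripper_width: -0.0002
```

```bash
python3 - <<'E'
from h import *
s=sense();print(s["eef_pos"],s["wrist_force"]);c=read_camera("wrist");cv2.imwrite("pics/w9.png",c["pixels"]);np.savez("w9.npz",W=wristT(s,c),**c)
c=read_camera("scene");cv2.imwrite("pics/s9.png",cv2.resize(c["pixels"][150:290,190:390],None,fx=4,fy=4))
E
```

```text
[ 0.56270254 -0.03023926  0.05714512] [-0.24760623  0.65179557  1.15859834]
```

View pics/w9.png

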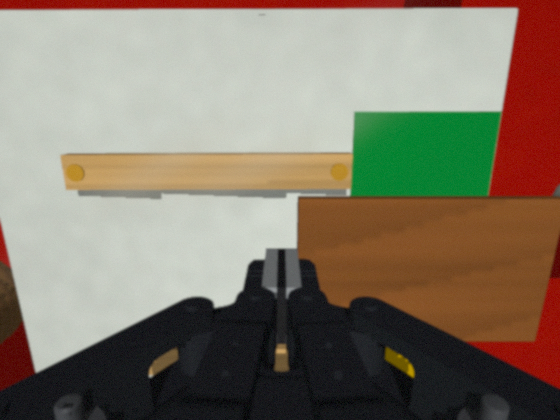

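View pics/s9.png

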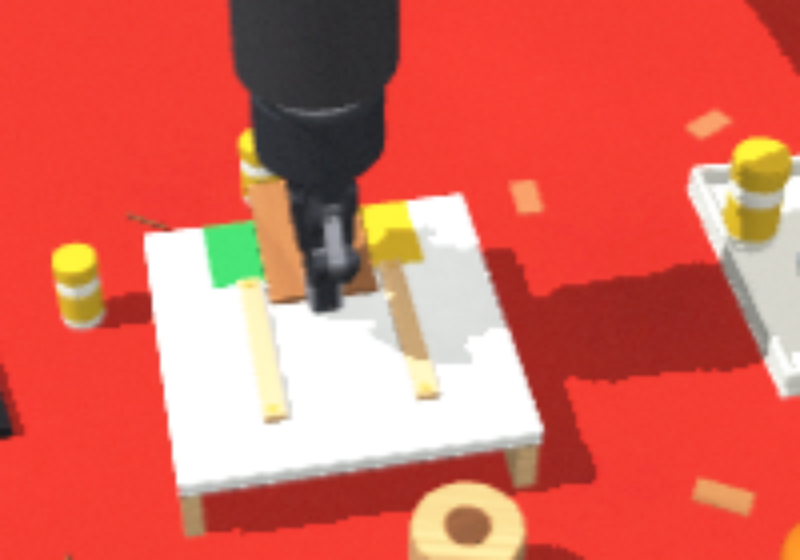

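The plate's rear edge (298) touches the tips and the plate is not skewed. It needs about 6 mm more.

Call:
carry_out([
  [0, 0, 0.003, 0, 0, 0, -1],
  [0, 0, 0.003, 0, 0, 0, -1],
  [0, 0, 0, 0, 0, 0, -1],
  [0, 0, 0, 0, 0, 0, -1],
  [0, 0, -0.006, 0, 0, 0, -1],
])

```text
t: 23.42
eef_pos: [0.5629, -0.0302, 0.0576]
eef_rot: [[-0.042, 0.0, -0.999], [0.999, 0.0, -0.042], [0.0, -1.0, -0.0]]
wrist_force: [-0.5, 0.2, 0.4]
gripper_width: -0.0
```

Call:
carry_out([
  [0, -0.05, 0, 0, 0, 0, -1],
  [0, -0.06, 0, 0, 10, 0, -1],
  [0, 0, 0, 0, 10, 0, -1],
  [0, 0, 0, 0, 10, 0, 0],
  [0, 0, 0, 0, 10, 0, 1],
])

```text
t: 24.05
eef_pos: [0.5631, -0.0301, 0.1675]
eef_rot: [[0.615, 0.0, -0.789], [0.789, 0.0, 0.615], [0.0, -1.0, -0.0]]
wrist_force: [-0.2, 0.0, 0.4]
gripper_width: 0.0357
```

Call:
carry_out([
  [0, 0, 0, 0, 10, 0, 1],
  [0, 0, 0, 0, 10, 0, 1],
  [0, 0, 0, 0, 10, 0, 1],
  [0, 0, 0, 0, 10, 0, 1],
  [0, 0, 0, 0, 10, 0, 1],
])

```text
t: 24.68
eef_pos: [0.5631, -0.0302, 0.1674]
eef_rot: [[0.999, -0.0, -0.036], [0.036, -0.0, 0.999], [-0.0, -1.0, -0.0]]
wrist_force: [0.6, -1.2, -0.2]
gripper_width: 0.085
```

Call:
carry_out([
  [0, 0, 0, 0, 0, 0, 1],
  [0, 0, 0, 0, 0, 0, 1],
])

```text
t: 24.92
eef_pos: [0.5629, -0.0302, 0.1674]
eef_rot: [[0.999, -0.0, -0.045], [0.045, -0.0, 0.999], [-0.0, -1.0, -0.0]]
wrist_force: [0.3, 0.5, -0.4]
gripper_width: 0.0856
```

```bash
python3 plan.py .4568 -.0349 .16 92.5; python3 - <<'E'
from h import *
s=sense();print(s["eef_pos"],s["qpos"]);c=read_camera("wrist");cv2.imwrite("pics/w10.png",c["pixels"]);np.savez("w10.npz",W=wristT(s,c),**c)
c=read_camera("top");np.savez("t10.npz",**c);cv2.imwrite("pics/t10.png",c["pixels"])
E
```

```text
t 24.925 shift(tool) [-1.062e-01  7.400e-03  1.000e-04] rotvec [ 0.01  0.08 -0.  ]
[ 0.56289397 -0.03022323  0.16737562] [ 1.73320794e+01 -3.10394428e+00 -7.16623315e+00  7.00912300e-03
 -8.59428761e+01 -1.04750407e+02]
```

View pics/w10.png

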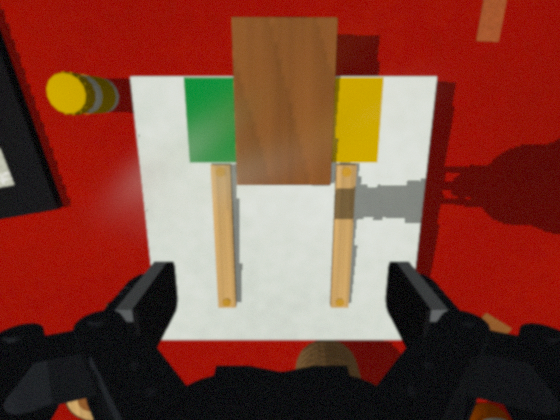

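The plate's corners are (233,17), (336,18), (331,184), (237,184). The rack's front edge is at row 77, from (132,77) to (436,77).

```bash
python3 - <<'E'
from h import *
c=load("w10.npz");W=c["W"]
q=np.array([ray(c,u,v,.061,W)[:2] for u,v in[(336,17.5),(232.5,16.5),(236.5,184),(331,184)]]);print(q.round(4).tolist(),q.mean(0))
r=np.array([ray(c,u,v,.055,W)[:2] for u,v in[(132,77),(437,76)]]);print(r)
# marks
for n,u,v in(("G frontright",186,79),("G rearright",189,162),("Y front left",382,79),("Y rear left",377,162)): print(n,ray(c,u,v,.055,W).round(4))
f=q[2]+q[3]-q[0]-q[1];print(np.degrees(np.arctan2(f[1],f[0])))
E
```

```text
[[0.4394, -0.0008], [0.4418, -0.0668], [0.551, -0.063], [0.5478, 0.0052]] [ 0.49498288 -0.03136166]
[[ 0.4809046  -0.13579557]
 [ 0.47080542  0.07183064]]
G frontright [ 0.4805 -0.099   0.055 ]
G rearright [ 0.5375 -0.0985  0.055 ]
Y front left [0.4744 0.0347 0.055 ]
Y rear left [0.5313 0.0381 0.055 ]
2.556906918604507
```

Overhang is about 35 mm, which meets the requirement. Next I go above the front end, down, and grip.

Call:
carry_out([
  [-0.053, 0, 0.001, 0, 0, 0, 1],
  [-0.0534, 0, 0.001, 0, 0, 0, 1],
  [0, 0.04, 0, 0, 0, 0, 1],
  [0, 0.04, 0, 0, 0, 0, 1],
  [0, 0, 0, 0, 0, 0, 1],
])

```text
t: 25.65
eef_pos: [0.4544, -0.033, 0.0849]
eef_rot: [[0.999, -0.005, -0.043], [0.043, -0.001, 0.999], [-0.005, -1.0, -0.001]]
wrist_force: [-0.8, -0.1, 0.4]
gripper_width: 0.0857
```

Call:
carry_out([
  [0, 0, 0, 0, 0, 0, 1],
])

```text
t: 25.78
eef_pos: [0.4573, -0.0328, 0.0893]
eef_rot: [[0.999, 0.002, -0.043], [0.043, -0.001, 0.999], [0.002, -1.0, -0.001]]
wrist_force: [0.6, 0.3, 0.9]
gripper_width: 0.0854
```

```bash
python3 plan.py .4565 -.033 .043 92.5; python3 - <<'E'
from h import *
s=sense();c=read_camera("wrist");cv2.imwrite("pics/w11.png",c["pixels"])
E
```

```text
t 25.775 shift(tool) [-0.0009  0.0463 -0.0002] rotvec [ 0.04 -0.06  0.12]
```

View pics/w11.png

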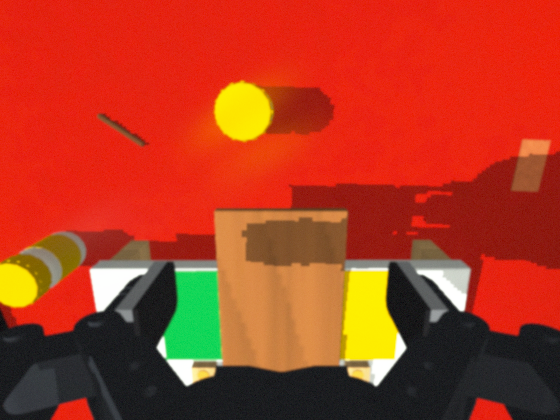

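The plate (218–348) is centred between the fingers (175, 388). Going down and gripping.

Call:
carry_out([
  [0, 0.025, 0, 0, 0, 0, 1],
  [0, 0.015, 0, 0, 0, 0, 1],
  [0, 0.0045, 0, 0, 0, 0, 1],
  [0, 0, 0, 0, 0, 0, 1],
  [0, 0, 0, 0, 0, 0, 1],
])

```text
t: 26.45
eef_pos: [0.4569, -0.0326, 0.0438]
eef_rot: [[0.999, 0.001, -0.042], [0.042, -0.0, 0.999], [0.001, -1.0, -0.0]]
wrist_force: [-0.7, -0.3, -0.1]
gripper_width: 0.0854
```

Call:
carry_out([
  [0, 0, 0, 0, 0, 0, 0.4],
  [0, 0, 0, 0, 0, 0, 0.3],
  [0, 0, 0, 0, 0, 0, 0],
  [0, 0, 0, 0, 0, 0, -0.5],
  [0, 0, 0, 0, 0, 0, -1],
], grip_force=60)

```text
t: 27.08
eef_pos: [0.4567, -0.0326, 0.0441]
eef_rot: [[0.999, 0.001, -0.042], [0.042, -0.0, 0.999], [0.001, -1.0, -0.0]]
wrist_force: [-2.4, 0.7, 5.1]
gripper_width: 0.0662
```

```bash
python3 plan.py .4565 -.033 .043 92.5; python3 - <<'E'
from h import *
s=sense();print(s["gripper_width"],s["wrist_force"],s["eef_pos"]);c=read_camera("wrist");cv2.imwrite("pics/w12.png",c["pixels"])
E
```

```text
t 27.075 shift(tool) [-0.0002  0.0011 -0.0003] rotvec [ 0.01 -0.1   0.07]
0.06615362081398898 [-2.40318105  0.71284877  5.07185977] [ 0.45672571 -0.03264218  0.04407827]
```

View pics/w12.png

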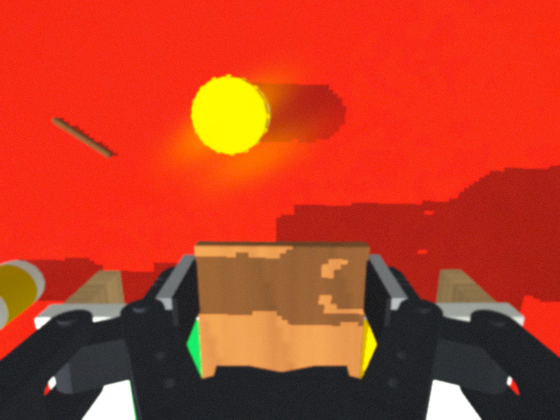

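Call:
carry_out([
  [0, -0.005, 0, 0, 0, 0, -1],
  [0, -0.015, 0, 0, 0, 0, -1],
  [0, -0.03, 0, 0, 0, 0, -1],
  [0, -0.03, 0, 0, 0, 0, -1],
  [0, 0, 0, 0, 0, 0, -1],
])

```text
t: 27.75
eef_pos: [0.4579, -0.0325, 0.1266]
eef_rot: [[0.999, 0.006, -0.042], [0.042, 0.001, 0.999], [0.006, -1.0, 0.001]]
wrist_force: [-0.1, 0.1, -1.0]
gripper_width: 0.066
```

```bash
python3 plan.py .4565 -.033 .123 92.5; python3 - <<'E'
from h import *
s=sense();print(s["gripper_width"],s["wrist_force"],s["eef_pos"]);c=read_camera("wrist");cv2.imwrite("pics/w13.png",c["pixels"]);np.savez("w13.npz",W=wristT(s,c),**c)
c=read_camera("scene");cv2.imwrite("pics/s13.png",cv2.resize(c["pixels"][130:270,170:370],None,fx=4,fy=4))
E
```

```text
t 27.75 shift(tool) [-0.0014  0.0036 -0.0004] rotvec [-0.03 -0.1   0.32]
0.0659713872229561 [-0.14469724  0.05361093 -1.01292116] [ 0.45790352 -0.03250089  0.12660834]
```

View pics/s13.png

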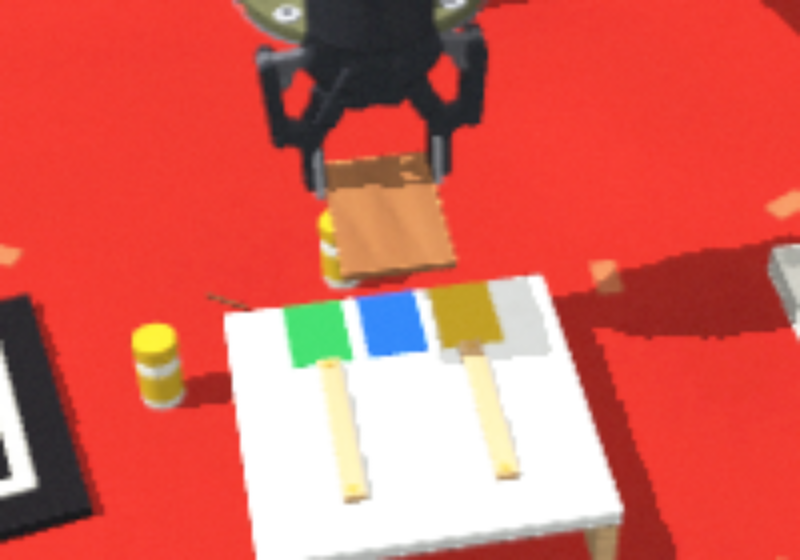

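View pics/w13.png

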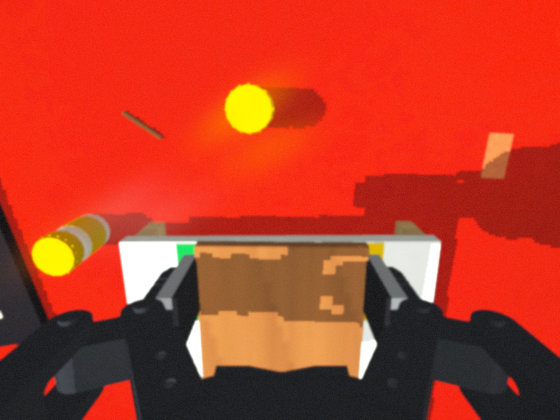

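```bash
python3 - <<'E'
from h import *
c=load("w13.npz");T=pts(c,c["hand_eye"])[246:360,215:350].reshape(-1,3);T=T[abs(T[:,1]+.02)<.02]
A=np.c_[T[:,0],T[:,2],np.ones(len(T))];k=np.linalg.lstsq(A,T[:,1],rcond=None)[0];r=T[:,1]-A@k
print("tool y = ",k,"rms",r.std(),T.min(0),T.max(0),T.mean(0))
E
```

```text
tool y =  [-0.00498156  0.00141342 -0.01685441] rms 0.0005532177616544396 [-0.01697409 -0.01886886 -0.02815758] [ 0.03586314 -0.01483169  0.02906219] [ 0.00837212 -0.01689534  0.0005483 ]
```

The plate sits flat in the grip: 0.3° tilt, top surface 16.9 mm above the TCP, centre 38 mm along tool x. Carrying it to the board.

Call:
carry_out([
  [0, 0, -0.025, 0, 0, 0, -1],
  [0, 0, -0.04, 0, 0, 0, -1],
  [0, 0, -0.05, 0, 0, 0, -1],
  [0.0016, 0, -0.05, 0, 0, 0, -1],
  [0, 0, -0.05, 0, 0, 0, -1],
])

```text
t: 28.48
eef_pos: [0.4663, -0.2489, 0.122]
eef_rot: [[0.999, -0.001, -0.042], [0.042, 0.0, 0.999], [-0.001, -1.0, 0.0]]
wrist_force: [0.7, 0.6, 0.3]
gripper_width: 0.0661
```

Call:
carry_out([
  [0, 0, -0.045, 0, 0, 0, -1],
  [0, 0, -0.033, 0, 0, 0, -1],
  [0, 0, -0.0178, 0, -5, 0, -1],
  [0, 0, 0, 0, -5, 0, -1],
  [0, 0, 0, 0, 0, 0, -1],
])

```text
t: 29.1
eef_pos: [0.4703, -0.3431, 0.1217]
eef_rot: [[0.977, -0.002, -0.213], [0.213, 0.001, 0.977], [-0.002, -1.0, 0.001]]
wrist_force: [1.1, 0.3, -0.4]
gripper_width: 0.0658
```

Call:
carry_out([
  [0, 0, 0, 0, 0, 0, -1],
  [0, 0, 0, 0, 0, 0, -1],
])

```text
t: 29.35
eef_pos: [0.4709, -0.3428, 0.1229]
eef_rot: [[0.977, -0.0, -0.214], [0.214, -0.0, 0.977], [-0.0, -1.0, 0.0]]
wrist_force: [-0.0, 0.0, -0.0]
gripper_width: 0.0659
```

```bash
python3 plan.py .4713 -.3432 .123 102.5; python3 - <<'E'
from h import *
s=sense();print(s["gripper_width"],s["wrist_force"],s["eef_pos"]);c=read_camera("wrist");cv2.imwrite("pics/w14.png",c["pixels"]);np.savez("w14.npz",W=wristT(s,c),**c)
c=read_camera("top");cv2.imwrite("pics/t14.png",c["pixels"])
E
```

```text
t 29.35 shift(tool) [ 0.0003 -0.0001 -0.0004] rotvec [-0.   -0.14 -0.01]
0.06589816192851407 [-0.02530067  0.0427265  -0.03967169] [ 0.47092751 -0.34283621  0.12285621]
```

View pics/w14.png

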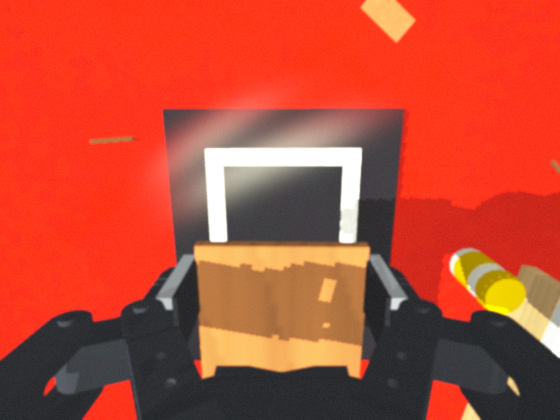

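View pics/t14.png

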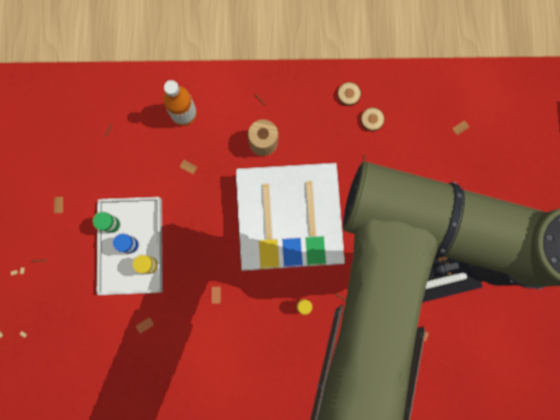

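In the wrist view the board's front corners are (165,110) and (404,110), and the inner tape corners are (223,166) and (342,166).

```bash
python3 - <<'E'
from h import *
c=load("w14.npz");W=c["W"]
b=[ray(c,u,v,.010,W)[:2] for u,v in((165,110),(404,110))];i=[ray(c,u,v,.010,W)[:2] for u,v in((223,166),(342,166))]
for a,d in((b,.105),(i,.065)):
  a=np.array(a);e=a[1]-a[0];w=np.linalg.norm(e);e/=w;x=np.array([e[1],-e[0]]);print(a.round(4).tolist(),w,"ang",np.degrees(np.arctan2(x[1],x[0])),"centre",a.mean(0)+d*x)
E
```

```text
[[0.4249, -0.4363], [0.389, -0.2729]] 0.1673101953422181 ang 12.396713501817421 centre [ 0.50951962 -0.33205983]
[[0.4552, -0.3899], [0.4365, -0.3049]] 0.08696266328520438 ang 12.40914032547066 centre [ 0.5093405  -0.33344676]
```

Call:
carry_out([
  [0.001, 0.04, 0.001, 0, 0, 0, -1],
  [0, 0.04, 0, 0, 0, 0, -1],
  [0, 0.02, 0, 0, 0, 0, -1],
  [0, 0.01, 0, 0, 0, 0, -1],
  [0, 0, 0, 0, 0, 0, -1],
])

```text
t: 30.08
eef_pos: [0.472, -0.3422, 0.0134]
eef_rot: [[0.977, 0.0, -0.215], [0.215, -0.001, 0.977], [0.0, -1.0, -0.001]]
wrist_force: [-0.2, -0.6, -0.3]
gripper_width: 0.0659
```

Call:
carry_out([
  [0, 0.004, 0, 0, 0, 0, -1],
  [0, 0.003, 0, 0, 0, 0, -1],
  [0, 0, 0, 0, 0, 0, -1],
  [0, 0, 0, 0, 0, 0, -1],
])

```text
t: 30.58
eef_pos: [0.4718, -0.342, 0.0062]
eef_rot: [[0.977, 0.0, -0.215], [0.215, -0.0, 0.977], [0.0, -1.0, -0.0]]
wrist_force: [-0.6, 0.1, -0.6]
gripper_width: 0.0658
```

Call:
carry_out([
  [0, 0.002, 0, 0, 0, 0, -1],
  [0, 0.002, 0, 0, 0, 0, -1],
  [0, 0, 0, 0, 0, 0, -1],
  [0, 0, 0, 0, 0, 0, -1],
])

```text
t: 31.08
eef_pos: [0.4719, -0.3421, 0.0037]
eef_rot: [[0.977, 0.0, -0.215], [0.215, -0.001, 0.977], [0.0, -1.0, -0.001]]
wrist_force: [-2.9, 3.6, 8.7]
gripper_width: 0.0663
```

```bash
python3 - <<'E'
from h import *
s=sense();print(s["gripper_width"],s["wrist_force"],s["eef_pos"]);c=read_camera("scene");cv2.imwrite("pics/s15.png",cv2.resize(c["pixels"][190:290,90:230],None,fx=5,fy=5))
E
```

```text
0.06634288295870153 [-2.87167908  3.55537072  8.67475293] [ 0.47189484 -0.34209337  0.00372165]
```

View pics/s15.png

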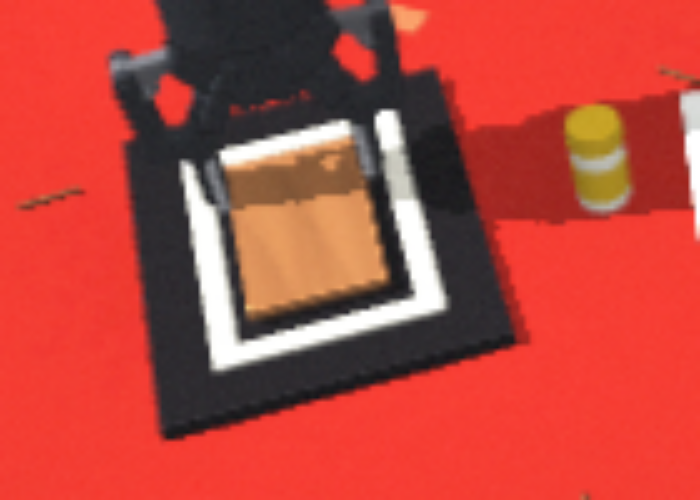

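The plate is inside the outline and the tips have touched the board (8.7 N). I'll ease up 1.5 mm and let go.

Call:
carry_out([
  [0, -0.0015, 0, 0, 0, 0, -1],
  [0, 0, 0, 0, 0, 0, -1],
  [0, 0, 0, 0, 0, 0, 0.6],
  [0, 0, 0, 0, 0, 0, 0.8],
  [0, 0, 0, 0, 0, 0, 1],
])

```text
t: 31.75
eef_pos: [0.4716, -0.3419, 0.0032]
eef_rot: [[0.977, -0.0, -0.215], [0.215, 0.0, 0.977], [-0.0, -1.0, 0.0]]
wrist_force: [-1.2, 0.8, -0.2]
gripper_width: 0.0854
```

Call:
carry_out([
  [0, 0, 0, 0, 0, 0, 1],
  [0, 0, 0, 0, 0, 0, 1],
  [0, -0.03, 0, 0, 0, 0, 1],
  [0, -0.06, 0, 0, 0, 0, 1],
  [0, -0.06, 0, 0, 0, 0, 1],
])

```text
t: 32.38
eef_pos: [0.4713, -0.3419, 0.155]
eef_rot: [[0.977, -0.001, -0.215], [0.215, -0.0, 0.977], [-0.001, -1.0, 0.0]]
wrist_force: [1.3, -0.3, 1.0]
gripper_width: 0.0855
```

Call:
carry_out([
  [0, 0, 0, 0, 0, 0, 1],
  [0, 0, 0, 0, 0, 0, 1],
])

```text
t: 32.62
eef_pos: [0.4717, -0.3417, 0.1531]
eef_rot: [[0.977, 0.0, -0.214], [0.214, 0.001, 0.977], [0.0, -1.0, 0.0]]
wrist_force: [-0.2, 0.3, -0.1]
gripper_width: 0.0856
```

```bash
python3 - <<'E'
from h import *
s=sense();print(s["gripper_width"],s["wrist_force"],s["eef_pos"]);c=read_camera("wrist");cv2.imwrite("pics/w16.png",c["pixels"]);np.savez("w16.npz",W=wristT(s,c),**c)
E
```

```text
0.08562816600145454 [-0.19884564  0.32129118 -0.08127891] [ 0.47167056 -0.34170637  0.15313181]
```

View pics/w16.png

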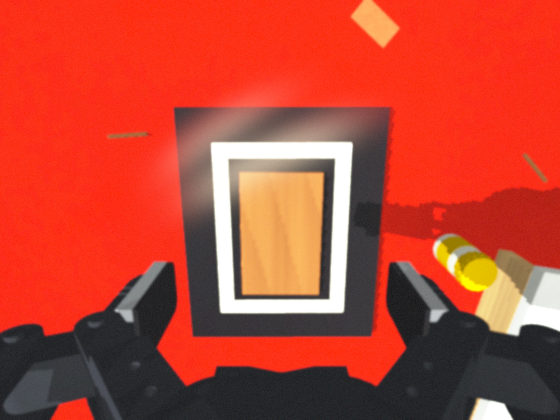

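```bash
python3 - <<'E'
from h import *
c=load("w16.npz");W=c["W"]
p=np.array([ray(c,u,v,.016,W)[:2] for u,v in((239,172),(323,172),(320,295),(241,295))])
i=np.array([ray(c,u,v,.010,W)[:2] for u,v in((229,159),(335,158),(331,298),(234,299))])
b=np.array([ray(c,u,v,.010,W)[:2] for u,v in((175,107),(392,107),(372,336),(192,336))])
a=np.radians(12.5);ex=np.array([np.cos(a),np.sin(a)]);ey=np.array([-ex[1],ex[0]])
for q in(p,i,b):
  f=q[2]+q[3]-q[0]-q[1];print(q.mean(0).round(4),np.degrees(np.arctan2(f[1],f[0])).round(2),np.linalg.norm(q[1]-q[0]),np.linalg.norm(q[2]-q[1]))
d=p.mean(0)-i.mean(0);print("offset",d@ex,d@ey); d=p.mean(0)-b.mean(0);print("offset",d@ex,d@ey)
P=pts(c,W)[180:285,250:312].reshape(-1,3);A=np.c_[P[:,:2],np.ones(len(P))];k=np.linalg.lstsq(A,P[:,2],rcond=None)[0];print(k,P[:,2].mean())
E
```

```text
[ 0.5099 -0.3337] 12.18 0.06752812259426949 0.11093978846383191
[ 0.5082 -0.3327] 12.66 0.0861256206781026 0.12790720224533306
[ 0.5079 -0.3325] 12.13 0.16948947565692762 0.20809474635170633
offset 0.0014470451400498776 -0.0012867750240863538
offset 0.0017040265287203158 -0.0016441148496390582
[-0.12894533 -0.02686345  0.07356078] 0.01729842167058978
```

```bash
python3 - <<'E'
from h import *
c=load("w16.npz");P=pts(c,c["W"])
for v in range(110,340,12): print(v,P[v,[185,222,280,340,382],2].round(4), P[v,280,:2].round(3))
E
```

```text
110 [0.0095 0.0106 0.0097 0.0093 0.0108] [ 0.409 -0.356]
122 [0.0088 0.0115 0.0096 0.0087 0.0108] [ 0.418 -0.355]
134 [0.0119 0.0111 0.011  0.0097 0.0108] [ 0.427 -0.353]
146 [0.0109 0.0108 0.0105 0.0101 0.0101] [ 0.436 -0.351]
158 [0.0109 0.0118 0.0093 0.0111 0.0086] [ 0.446 -0.348]
170 [0.0099 0.0117 0.0097 0.0101 0.0101] [ 0.455 -0.346]
182 [0.0103 0.0111 0.0167 0.01   0.0097] [ 0.464 -0.344]
194 [0.0118 0.0107 0.0175 0.0105 0.0104] [ 0.473 -0.342]
206 [0.0108 0.0119 0.0147 0.0103 0.01  ] [ 0.484 -0.34 ]
218 [0.0104 0.0123 0.0169 0.0112 0.0008] [ 0.494 -0.338]
230 [ 0.0104  0.0118  0.0159  0.011  -0.0004] [ 0.504 -0.336]
242 [0.0115 0.0104 0.0168 0.0095 0.0004] [ 0.515 -0.333]
254 [-0.0004  0.0116  0.0158  0.0103 -0.0011] [ 0.526 -0.331]
266 [-0.0004  0.0112  0.0162  0.0115 -0.0005] [ 0.537 -0.328]
278 [ 0.001   0.0111  0.0153  0.0112 -0.0011] [ 0.548 -0.326]
290 [0.0002 0.0108 0.016  0.0115 0.0001] [ 0.559 -0.323]
302 [0.0018 0.0119 0.0101 0.0107 0.0005] [ 0.575 -0.32 ]
314 [0.0001 0.0103 0.0103 0.0096 0.0008] [ 0.587 -0.318]
326 [0.0009 0.0105 0.01   0.0097 0.0006] [ 0.599 -0.315]
338 [ 0.0008  0.0005  0.0007 -0.0002  0.0015] [ 0.619 -0.31 ]
```

The plate is flat on the board, 1.5 mm off the outline's middle and within 0.5° of its direction. Next I refine the mark positions from the earlier free top view and turn the tool back.

```bash
python3 - <<'E'
from h import *
c=load("top0.npz");im=cv2.imread("pics/t6.png");hsv=cv2.cvtColor(im,cv2.COLOR_BGR2HSV)
w=load("w10.npz")
for n,lo,hi in(("y",20,35),("b",100,128),("g",45,85)):
    m=np.zeros(im.shape[:2],np.uint8);s=(slice(230,272),slice(245,340));m[s]=((hsv[s][...,0]>=lo)&(hsv[s][...,0]<=hi)&(hsv[s][...,1]>110))
    k,l,st,ce=cv2.connectedComponentsWithStats(m);i=1+np.argmax(st[1:,4]);r=cv2.minAreaRect(cv2.findContours((l==i).astype(np.uint8),0,2)[0][0]);print(n,st[i],ray(c,*ce[i],.055).round(4))
E
```

```text
y [259 239  20  30 493] [0.5023 0.0155 0.055 ]
b [283 238  19  28 470] [ 0.5045 -0.0325  0.055 ]
g [306 237  19  27 443] [ 0.5067 -0.0806  0.055 ]
```

Call:
carry_out([
  [0, -0.02, 0, 0, -10, 0, 1],
  [0, 0, 0, 0, -10, 0, 1],
  [0, 0, 0, 0, -10, 0, 1],
  [0, 0, 0, 0, -10, 0, 1],
  [0, 0, 0, 0, -10, 0, 1],
])

```text
t: 33.3
eef_pos: [0.471, -0.3416, 0.1714]
eef_rot: [[0.458, -0.003, -0.889], [0.889, 0.001, 0.458], [-0.0, -1.0, 0.003]]
wrist_force: [-0.2, -0.6, -0.7]
gripper_width: 0.0853
```

Call:
carry_out([
  [0, 0, 0, 0, -10, 0, 1],
  [0, 0, 0, 0, -10, 0, 1],
  [0, 0, 0, 0, -10, 0, 1],
  [0, 0, 0, 0, 0, 0, 1],
])

```text
t: 33.8
eef_pos: [0.4712, -0.3417, 0.1717]
eef_rot: [[-0.04, -0.003, -0.999], [0.999, 0.001, -0.04], [0.001, -1.0, 0.002]]
wrist_force: [-0.5, 0.4, -1.3]
gripper_width: 0.0854
```

```bash
python3 plan.py .5058 .05 .170 -177.5
```

```text
t 33.8 shift(tool) [ 0.39    0.002  -0.0503] rotvec [-0.14 -0.2   0.06]
```

Call:
carry_out([
  [0.0572, 0, -0.0109, 0, 0, 0, 1],
  [0.0572, 0, -0.0109, 0, 0, 0, 1],
  [0.0572, 0, -0.0109, 0, 0, 0, 1],
  [0.0572, 0, -0.0109, 0, 0, 0, 1],
  [0.0572, 0, -0.0109, 0, 0, 0, 1],
])

```text
t: 34.42
eef_pos: [0.5139, -0.0521, 0.1727]
eef_rot: [[-0.037, -0.001, -0.999], [0.999, -0.0, -0.037], [-0.0, -1.0, 0.001]]
wrist_force: [0.9, 0.4, -0.4]
gripper_width: 0.0857
```

Call:
carry_out([
  [0.0572, 0, -0.0109, 0, 0, 0, 1],
  [0.0572, 0, -0.0109, 0, 0, 0, 1],
  [0.0572, 0, -0.0109, 0, 0, 0, 1],
  [0.0572, 0, -0.0109, 0, 0, 0, 1],
  [0.0572, 0, -0.0109, 0, 0, 0, 1],
])

```text
t: 35.05
eef_pos: [0.5565, 0.2359, 0.1726]
eef_rot: [[-0.038, -0.001, -0.999], [0.999, -0.001, -0.038], [-0.001, -1.0, 0.001]]
wrist_force: [1.1, -0.5, -0.3]
gripper_width: 0.0853
```

Call:
carry_out([
  [0.0572, 0, -0.0109, 0, 0, 0, 1],
  [0.0572, 0, -0.0109, 0, 0, 0, 1],
  [0, 0, 0, 0, 0, 0, 1],
  [0, 0, 0, 0, 0, 0, 1],
])

```text
t: 35.55
eef_pos: [0.5735, 0.3491, 0.1722]
eef_rot: [[-0.04, -0.001, -0.999], [0.999, -0.002, -0.04], [-0.002, -1.0, 0.001]]
wrist_force: [-0.3, -0.5, 0.7]
gripper_width: 0.0852
```

```bash
python3 plan.py .5727 .3492 .029 -177.5; python3 - <<'E'
from h import *
s=sense();c=read_camera("wrist");cv2.imwrite("pics/w17.png",c["pixels"]);W=wristT(s,c);P=pts(c,W)
hsv=cv2.cvtColor(c["pixels"],cv2.COLOR_BGR2HSV)
for n,lo,hi in(("g",50,80),("b",105,125),("y",22,34)):
    m=(hsv[...,0]>=lo)&(hsv[...,0]<=hi)&(hsv[...,1]>120)&(P[...,2]>.068)&(P[...,2]<.09)
    k,l,st,ce=cv2.connectedComponentsWithStats(m.astype(np.uint8));i=1+np.argmax(st[1:,4]);print(n,st[i],ray(c,*ce[i],.076,W).round(4))
E
```

```text
t 35.55 shift(tool) [0.0004 0.1432 0.0006] rotvec [-0.08 -0.23 -0.09]
g [ 255  181   52   53 2130] [0.5742 0.3495 0.076 ]
b [ 320  127   56   56 2317] [0.5301 0.3104 0.076 ]
y [ 389   65   62   61 2844] [0.4873 0.2701 0.076 ]
```

View pics/w17.png

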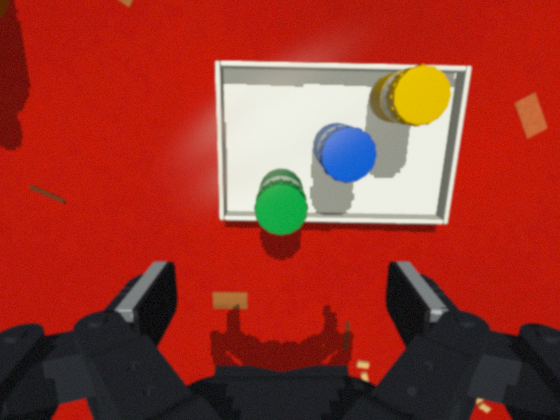

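Green (280,207), blue (346,155) and yellow (420,95) are where I left them. Fetching green.

Call:
carry_out([
  [0.0004, 0.05, 0.0004, 0, 0, 0, 1],
  [0, 0.05, 0, 0, 0, 0, 1],
  [0, 0.033, 0, 0, 0, 0, 1],
  [0, 0.01, 0, 0, 0, 0, 1],
  [0, 0, 0, 0, 0, 0, 1],
])

```text
t: 36.22
eef_pos: [0.5738, 0.349, 0.0314]
eef_rot: [[-0.04, 0.001, -0.999], [0.999, 0.0, -0.04], [0.0, -1.0, -0.001]]
wrist_force: [0.6, 0.4, 0.9]
gripper_width: 0.085
```

Call:
carry_out([
  [0, 0, 0, 0, 0, 0, -1],
  [0, 0, 0, 0, 0, 0, -1],
  [0, 0, 0, 0, 0, 0, -1],
  [0, 0, 0, 0, 0, 0, -1],
  [0, 0, 0, 0, 0, 0, -1],
], grip_force=30)

```text
t: 36.85
eef_pos: [0.5738, 0.3501, 0.0316]
eef_rot: [[-0.042, 0.002, -0.999], [0.999, 0.001, -0.042], [0.001, -1.0, -0.002]]
wrist_force: [-0.5, 0.1, 5.4]
gripper_width: 0.0374
```

Call:
carry_out([
  [0, -0.01, 0, 0, 0, 0, -1],
  [0, -0.04, 0, 0, 0, 0, -1],
  [0, -0.05, 0, 0, 0, 0, -1],
  [0, -0.015, 0, 0, 0, 0, -1],
  [0, 0, 0, 0, 0, 0, -1],
])

```text
t: 37.48
eef_pos: [0.5735, 0.3501, 0.1463]
eef_rot: [[-0.042, 0.001, -0.999], [0.999, 0.001, -0.042], [0.001, -1.0, -0.001]]
wrist_force: [-0.7, -0.2, -1.6]
gripper_width: 0.0373
```

```bash
python3 plan.py .507 -.0806 .139 -177.5
```

```text
t 37.475 shift(tool) [-0.4275  0.0066  0.0844] rotvec [ 0.05 -0.11  0.08]
```

Call:
carry_out([
  [-0.025, 0, 0.0049, 0, 0, 0, -1],
  [-0.045, 0, 0.0088, 0, 0, 0, -1],
  [-0.055, 0, 0.0108, 0, 0, 0, -1],
  [-0.055, 0, 0.0108, 0, 0, 0, -1],
  [-0.055, 0, 0.0108, 0, 0, 0, -1],
])

```text
t: 38.1
eef_pos: [0.5355, 0.111, 0.1428]
eef_rot: [[-0.042, -0.004, -0.999], [0.999, -0.001, -0.042], [-0.001, -1.0, 0.004]]
wrist_force: [0.7, -0.2, 0.2]
gripper_width: 0.0373
```

Call:
carry_out([
  [-0.055, 0, 0.0108, 0, 0, 0, -1],
  [-0.055, 0, 0.0108, 0, 0, 0, -1],
  [-0.05, 0, 0.01, 0, 0, 0, -1],
  [-0.032, 0, 0.0064, 0, 0, 0, -1],
  [0, 0, 0, 0, 0, 0, -1],
])

```text
t: 38.72
eef_pos: [0.5057, -0.0822, 0.1432]
eef_rot: [[-0.038, -0.004, -0.999], [0.999, -0.0, -0.038], [-0.0, -1.0, 0.004]]
wrist_force: [0.3, 0.1, -0.7]
gripper_width: 0.0373
```

Call:
carry_out([
  [0, 0, 0, 0, 0, 0, -1],
  [0, 0, 0, 0, 0, 0, -1],
])

```text
t: 38.98
eef_pos: [0.507, -0.0796, 0.1446]
eef_rot: [[-0.043, -0.001, -0.999], [0.999, -0.0, -0.043], [-0.0, -1.0, 0.001]]
wrist_force: [-0.7, 0.2, -1.2]
gripper_width: 0.0374
```

```bash
python3 plan.py .507 -.0806 .083 -177.5; python3 - <<'E'
from h import *
s=sense();c=read_camera("wrist");cv2.imwrite("pics/w18.png",c["pixels"])
E
```

```text
t 38.975 shift(tool) [-0.001   0.0616 -0.0001] rotvec [-0.07 -0.04 -0.  ]
```

View pics/w18.png

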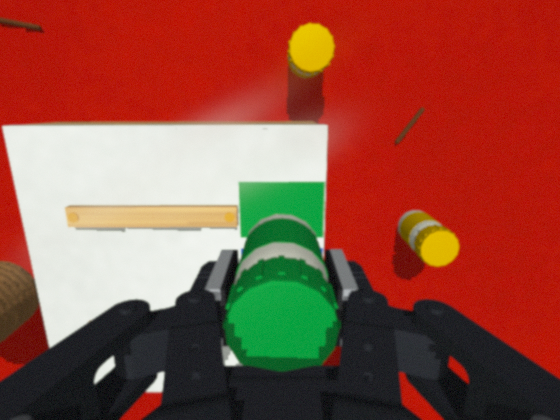

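The pot is held upright above the green mark. Lowering it.

Call:
carry_out([
  [-0.001, 0.03, 0, 0, 0, 0, -1],
  [0, 0.02, 0, 0, 0, 0, -1],
  [0, 0.008, 0, 0, 0, 0, -1],
  [0, 0.003, 0, 0, 0, 0, -1],
  [0, 0, 0, 0, 0, 0, -1],
])

```text
t: 39.65
eef_pos: [0.5076, -0.0813, 0.0851]
eef_rot: [[-0.042, 0.001, -0.999], [0.999, -0.0, -0.042], [-0.0, -1.0, -0.001]]
wrist_force: [0.3, 0.1, -1.1]
gripper_width: 0.0372
```

Call:
carry_out([
  [0, 0, 0, 0, 0, 0, -1],
  [0, 0, 0, 0, 0, 0, -1],
])

```text
t: 39.9
eef_pos: [0.5074, -0.0814, 0.085]
eef_rot: [[-0.042, 0.001, -0.999], [0.999, 0.0, -0.042], [-0.0, -1.0, -0.001]]
wrist_force: [0.1, -0.8, -2.0]
gripper_width: 0.0375
```

Call:
carry_out([
  [0, 0.0015, 0, 0, 0, 0, -1],
  [0, 0, 0, 0, 0, 0, -1],
  [0, 0, 0, 0, 0, 0, -0.1],
  [0, 0, 0, 0, 0, 0, 0.2],
  [0, 0, 0, 0, 0, 0, 1],
])

```text
t: 40.52
eef_pos: [0.5072, -0.0814, 0.0831]
eef_rot: [[-0.042, 0.0, -0.999], [0.999, -0.0, -0.042], [-0.0, -1.0, -0.0]]
wrist_force: [-0.5, 0.2, -0.4]
gripper_width: 0.0678
```

Call:
carry_out([
  [0, 0, 0, 0, 0, 0, 1],
  [0, 0, 0, 0, 0, 0, 1],
  [0, -0.03, 0, 0, 0, 0, 1],
  [0, -0.05, 0, 0, 0, 0, 1],
  [0, -0.015, 0, 0, 0, 0, 1],
])

```text
t: 41.15
eef_pos: [0.5084, -0.0816, 0.1818]
eef_rot: [[-0.042, 0.005, -0.999], [0.999, -0.0, -0.042], [-0.0, -1.0, -0.005]]
wrist_force: [-0.1, 0.4, -0.1]
gripper_width: 0.0854
```

```bash
python3 plan.py .5295 .3104 .17 -177.5; python3 - <<'E'
from h import *
s=sense();c=read_camera("wrist");cv2.imwrite("pics/w19.png",c["pixels"]);np.savez("w19.npz",W=wristT(s,c),**c)
E
```

```text
t 41.15 shift(tool) [ 0.3908  0.0118 -0.0374] rotvec [ 0.31 -0.11 -0.03]
```

View pics/w19.png

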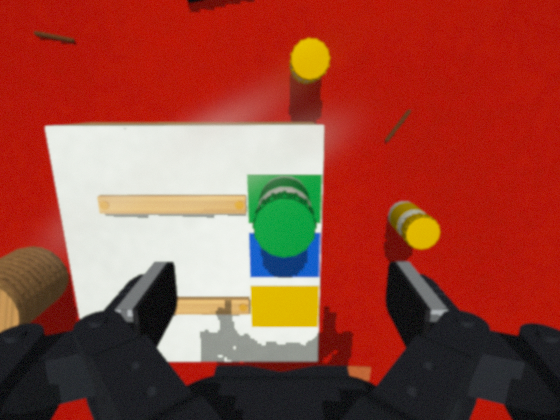

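```bash
python3 - <<'E'
from h import *
c=load("w19.npz");W=c["W"]
print("yellow mark",np.mean([ray(c,u,v,.055,W) for u,v in((251,286),(319,286),(318,326),(252,326))],0))
print("green mark x mid/right edge",ray(c,284.5,175,.055,W), "green lid",ray(c,285,225,.127,W))
E
```

```text
yellow mark [0.50225906 0.01662396 0.055     ]
green mark x mid/right edge [ 0.50784619 -0.09848439  0.055     ] green lid [ 0.50700165 -0.08239743  0.127     ]
```

Green stands on its mark about 3 mm off the middle, within the 10 mm limit. Next is blue.

Call:
carry_out([
  [0.0558, 0, -0.0054, 0, 0, 0, 1],
  [0.0558, 0, -0.0054, 0, 0, 0, 1],
  [0.0558, 0, -0.0054, 0, 0, 0, 1],
  [0.0558, 0, -0.0054, 0, 0, 0, 1],
  [0.0558, 0, -0.0054, 0, 0, 0, 1],
])

```text
t: 41.82
eef_pos: [0.5219, 0.2002, 0.1765]
eef_rot: [[-0.042, -0.001, -0.999], [0.999, -0.001, -0.042], [-0.001, -1.0, 0.001]]
wrist_force: [1.2, -0.6, -0.3]
gripper_width: 0.0851
```

Call:
carry_out([
  [0.0558, 0, -0.0054, 0, 0, 0, 1],
  [0.0558, 0, -0.0054, 0, 0, 0, 1],
  [0, 0, 0, 0, 0, 0, 1],
  [0, 0, 0, 0, 0, 0, 1],
])

```text
t: 42.32
eef_pos: [0.5282, 0.3102, 0.1765]
eef_rot: [[-0.042, -0.002, -0.999], [0.999, -0.002, -0.042], [-0.002, -1.0, 0.002]]
wrist_force: [-0.5, 0.3, 0.8]
gripper_width: 0.0853
```

```bash
python3 plan.py .529 .310 .030 -177.5
```

```text
t 42.325 shift(tool) [ 0.      0.1465 -0.001 ] rotvec [-0.09 -0.08 -0.09]
```

Call:
carry_out([
  [0, 0.05, -0.001, 0, 0, 0, 1],
  [0, 0.05, 0, 0, 0, 0, 1],
  [0, 0.035, 0, 0, 0, 0, 1],
  [0, 0.0115, 0, 0, 0, 0, 1],
  [0, 0, 0, 0, 0, 0, 1],
])

```text
t: 42.95
eef_pos: [0.5299, 0.3097, 0.0318]
eef_rot: [[-0.041, 0.0, -0.999], [0.999, -0.0, -0.041], [-0.0, -1.0, -0.0]]
wrist_force: [-0.1, -0.4, 0.6]
gripper_width: 0.0854
```

Call:
carry_out([
  [0, 0, 0, 0, 0, 0, -1],
  [0, 0, 0, 0, 0, 0, -1],
  [0, 0, 0, 0, 0, 0, -1],
  [0, 0, 0, 0, 0, 0, -1],
  [0, 0, 0, 0, 0, 0, -1],
])

```text
t: 43.58
eef_pos: [0.5301, 0.3109, 0.0326]
eef_rot: [[-0.042, 0.001, -0.999], [0.999, 0.001, -0.042], [0.001, -1.0, -0.001]]
wrist_force: [-2.3, -0.6, 6.9]
gripper_width: 0.0372
```

Call:
carry_out([
  [0, -0.01, 0, 0, 0, 0, -1],
  [0, -0.04, 0, 0, 0, 0, -1],
  [0, -0.05, 0, 0, 0, 0, -1],
  [0, -0.015, 0, 0, 0, 0, -1],
  [0, 0, 0, 0, 0, 0, -1],
])

```text
t: 44.2
eef_pos: [0.5298, 0.3108, 0.1473]
eef_rot: [[-0.042, 0.001, -0.999], [0.999, 0.001, -0.042], [0.001, -1.0, -0.001]]
wrist_force: [-1.1, -0.1, -1.9]
gripper_width: 0.0371
```

Call:
carry_out([
  [-0.025, 0, 0.0028, 0, 0, 0, -1],
  [-0.045, 0, 0.005, 0, 0, 0, -1],
  [-0.055, 0, 0.0061, 0, 0, 0, -1],
  [-0.055, 0, 0.0061, 0, 0, 0, -1],
  [-0.055, 0, 0.0061, 0, 0, 0, -1],
])

```text
t: 44.82
eef_pos: [0.5119, 0.0727, 0.1439]
eef_rot: [[-0.042, -0.003, -0.999], [0.999, -0.001, -0.042], [-0.001, -1.0, 0.003]]
wrist_force: [1.7, -0.5, -1.1]
gripper_width: 0.0375
```

Call:
carry_out([
  [-0.055, 0, 0.0061, 0, 0, 0, -1],
  [-0.035, 0, 0.0039, 0, 0, 0, -1],
  [-0.0157, 0, 0.0017, 0, 0, 0, -1],
  [0, 0, 0, 0, 0, 0, -1],
  [0, 0, 0, 0, 0, 0, -1],
])

```text
t: 45.45
eef_pos: [0.5059, -0.0308, 0.1456]
eef_rot: [[-0.042, -0.001, -0.999], [0.999, -0.0, -0.042], [-0.0, -1.0, 0.001]]
wrist_force: [-0.3, -0.8, -1.6]
gripper_width: 0.0377
```

```bash
python3 plan.py .505 -.0318 .083 -177.5; python3 - <<'E'
from h import *
s=sense();c=read_camera("wrist");cv2.imwrite("pics/w20.png",c["pixels"])
E
```

```text
t 45.45 shift(tool) [-0.001   0.0626  0.0009] rotvec [-0.07 -0.07 -0.  ]
```

View pics/w20.png

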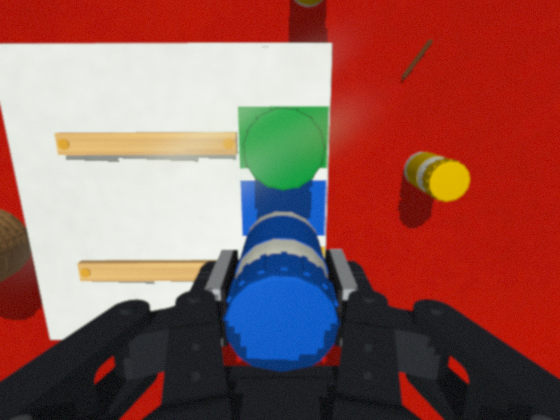

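Blue is held upright above its mark and green stands on its own. Lowering blue.

Call:
carry_out([
  [0, 0.03, 0.0005, 0, 0, 0, -1],
  [0, 0.02, 0, 0, 0, 0, -1],
  [0, 0.008, 0, 0, 0, 0, -1],
  [0, 0.003, 0, 0, 0, 0, -1],
  [0, 0, 0, 0, 0, 0, -1],
])

```text
t: 46.12
eef_pos: [0.5059, -0.0313, 0.0861]
eef_rot: [[-0.042, 0.001, -0.999], [0.999, -0.0, -0.042], [-0.0, -1.0, -0.001]]
wrist_force: [-0.1, 0.7, -0.9]
gripper_width: 0.0372
```

Call:
carry_out([
  [0, 0.0015, 0, 0, 0, 0, -1],
  [0, 0, 0, 0, 0, 0, -1],
  [0, 0, 0, 0, 0, 0, -1],
])

```text
t: 46.5
eef_pos: [0.5056, -0.0316, 0.0841]
eef_rot: [[-0.042, 0.0, -0.999], [0.999, -0.0, -0.042], [-0.0, -1.0, -0.0]]
wrist_force: [0.6, -0.4, -1.0]
gripper_width: 0.0371
```

Call:
carry_out([
  [0, 0, 0, 0, 0, 0, -0.1],
  [0, 0, 0, 0, 0, 0, 0.2],
  [0, 0, 0, 0, 0, 0, 1],
  [0, 0, 0, 0, 0, 0, 1],
  [0, 0, 0, 0, 0, 0, 1],
])

```text
t: 47.12
eef_pos: [0.5056, -0.0316, 0.0839]
eef_rot: [[-0.042, 0.0, -0.999], [0.999, -0.0, -0.042], [-0.0, -1.0, 0.0]]
wrist_force: [-0.6, -0.1, 0.5]
gripper_width: 0.0854
```

Call:
carry_out([
  [0, -0.03, 0, 0, 0, 0, 1],
  [0, -0.05, 0, 0, 0, 0, 1],
  [0, -0.015, 0, 0, 0, 0, 1],
  [0.0504, 0, 0.0012, 0, 0, 0, 1],
  [0.0504, 0, 0.0012, 0, 0, 0, 1],
])

```text
t: 47.75
eef_pos: [0.4987, 0.0699, 0.1787]
eef_rot: [[-0.04, -0.0, -0.999], [0.999, 0.0, -0.04], [0.0, -1.0, 0.0]]
wrist_force: [0.4, 0.6, -0.4]
gripper_width: 0.0852
```

Call:
carry_out([
  [0.0504, 0, 0.0012, 0, 0, 0, 1],
  [0.0504, 0, 0.0012, 0, 0, 0, 1],
  [0.0504, 0, 0.0012, 0, 0, 0, 1],
  [0.0504, 0, 0.0012, 0, 0, 0, 1],
  [0, 0, 0, 0, 0, 0, 1],
])

```text
t: 48.38
eef_pos: [0.4848, 0.2728, 0.1773]
eef_rot: [[-0.045, -0.002, -0.999], [0.999, -0.001, -0.045], [-0.001, -1.0, 0.002]]
wrist_force: [0.5, -0.4, 0.3]
gripper_width: 0.0854
```

Call:
carry_out([
  [0, 0, 0, 0, 0, 0, 1],
])

```text
t: 48.5
eef_pos: [0.4856, 0.2701, 0.1783]
eef_rot: [[-0.042, -0.001, -0.999], [0.999, -0.001, -0.042], [-0.001, -1.0, 0.001]]
wrist_force: [-0.4, -0.3, -0.6]
gripper_width: 0.0853
```

```bash
python3 plan.py .4855 .2703 .030 -177.5; python3 - <<'E'
from h import *
c=read_camera("scene");cv2.imwrite("pics/s21.png",cv2.resize(c["pixels"][150:290,190:390],None,fx=4,fy=4))
E
```

```text
t 48.5 shift(tool) [ 3.000e-04  1.483e-01 -1.000e-04] rotvec [-0.04 -0.08 -0.05]
```

View pics/s21.png

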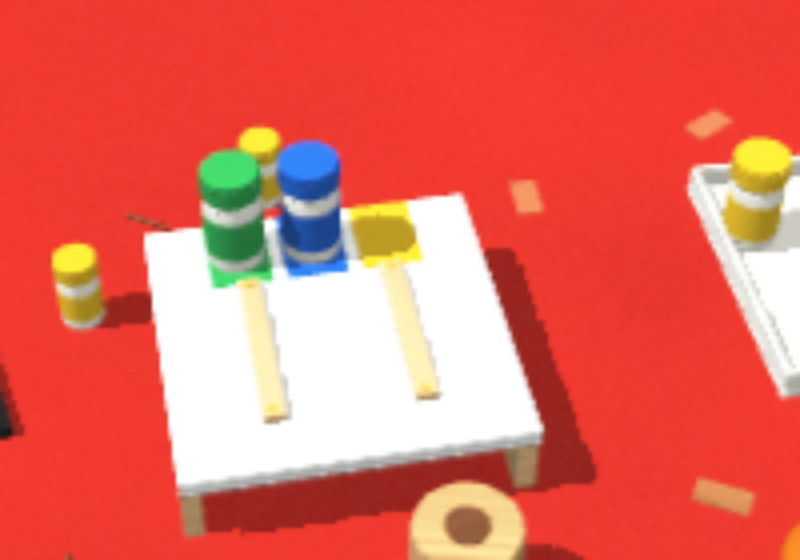

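Green and blue both stand on their marks. Last is yellow.

Call:
carry_out([
  [0, 0.05, 0, 0, 0, 0, 1],
  [0, 0.05, 0, 0, 0, 0, 1],
  [0, 0.035, 0, 0, 0, 0, 1],
  [0, 0.013, 0, 0, 0, 0, 1],
  [0, 0, 0, 0, 0, 0, 1],
])

```text
t: 49.18
eef_pos: [0.4861, 0.2696, 0.0312]
eef_rot: [[-0.041, 0.0, -0.999], [0.999, -0.001, -0.041], [-0.001, -1.0, -0.0]]
wrist_force: [0.6, 0.4, 0.5]
gripper_width: 0.085
```

Call:
carry_out([
  [0, 0, 0, 0, 0, 0, -1],
  [0, 0, 0, 0, 0, 0, -1],
  [0, 0, 0, 0, 0, 0, -1],
  [0, 0, 0, 0, 0, 0, -1],
  [0, 0, 0, 0, 0, 0, -1],
])

```text
t: 49.8
eef_pos: [0.4862, 0.2707, 0.0321]
eef_rot: [[-0.042, 0.001, -0.999], [0.999, 0.001, -0.042], [0.001, -1.0, -0.001]]
wrist_force: [-1.5, 0.2, 5.4]
gripper_width: 0.0375
```

Call:
carry_out([
  [0, -0.01, 0, 0, 0, 0, -1],
  [0, -0.04, 0, 0, 0, 0, -1],
  [0, -0.05, 0, 0, 0, 0, -1],
  [0, -0.015, 0, 0, 0, 0, -1],
  [0, 0, 0, 0, 0, 0, -1],
])

```text
t: 50.42
eef_pos: [0.4859, 0.2706, 0.1467]
eef_rot: [[-0.042, 0.001, -0.999], [0.999, 0.001, -0.042], [0.001, -1.0, -0.001]]
wrist_force: [0.2, -0.3, -2.9]
gripper_width: 0.0374
```

Call:
carry_out([
  [-0.025, 0, -0.0007, 0, 0, 0, -1],
  [-0.045, 0, -0.0012, 0, 0, 0, -1],
  [-0.055, 0, -0.0015, 0, 0, 0, -1],
  [-0.055, 0, -0.0015, 0, 0, 0, -1],
  [-0.045, 0, -0.0012, 0, 0, 0, -1],
])

```text
t: 51.05
eef_pos: [0.5, 0.0428, 0.1441]
eef_rot: [[-0.041, -0.003, -0.999], [0.999, -0.001, -0.041], [-0.001, -1.0, 0.003]]
wrist_force: [1.4, -0.1, -0.9]
gripper_width: 0.0375
```

Call:
carry_out([
  [-0.0295, 0, -0.0007, 0, 0, 0, -1],
  [0, 0, 0, 0, 0, 0, -1],
  [0, 0, 0, 0, 0, 0, -1],
  [0, 0, 0, 0, 0, 0, -1],
])

```text
t: 51.55
eef_pos: [0.5029, 0.0168, 0.1453]
eef_rot: [[-0.043, -0.001, -0.999], [0.999, -0.0, -0.043], [-0.0, -1.0, 0.001]]
wrist_force: [-0.6, 0.4, -0.4]
gripper_width: 0.0372
```

```bash
python3 plan.py .503 .0162 .083 -177.5; python3 - <<'E'
from h import *
s=sense();c=read_camera("wrist");cv2.imwrite("pics/w22.png",c["pixels"])
E
```

```text
t 51.55 shift(tool) [-0.0006  0.0623 -0.0002] rotvec [-0.05 -0.06 -0.02]
```

View pics/w22.png

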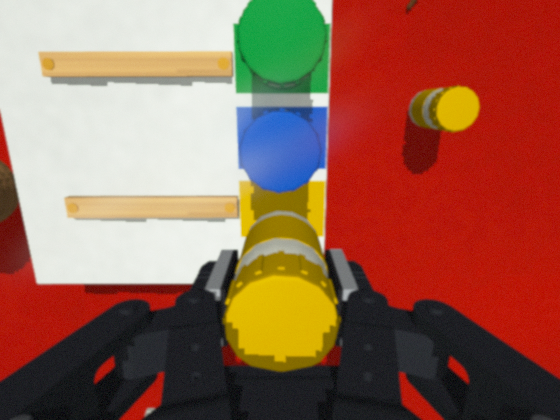

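Yellow is held upright above its mark. Lowering and letting go.

Call:
carry_out([
  [0, 0.03, 0, 0, 0, 0, -1],
  [0, 0.02, 0, 0, 0, 0, -1],
  [0, 0.008, 0, 0, 0, 0, -1],
  [0, 0.003, 0, 0, 0, 0, -1],
  [0, 0, 0, 0, 0, 0, -1],
])

```text
t: 52.22
eef_pos: [0.5035, 0.0165, 0.0856]
eef_rot: [[-0.042, 0.001, -0.999], [0.999, -0.0, -0.042], [-0.0, -1.0, -0.001]]
wrist_force: [-0.3, -0.6, -1.0]
gripper_width: 0.0374
```

Call:
carry_out([
  [0, 0.0015, 0, 0, 0, 0, -1],
  [0, 0, 0, 0, 0, 0, -1],
  [0, 0, 0, 0, 0, 0, -1],
])

```text
t: 52.6
eef_pos: [0.5033, 0.0163, 0.0836]
eef_rot: [[-0.042, 0.0, -0.999], [0.999, 0.0, -0.042], [0.0, -1.0, -0.0]]
wrist_force: [-0.5, -0.1, -0.9]
gripper_width: 0.0373
```

Call:
carry_out([
  [0, 0, 0, 0, 0, 0, -0.1],
  [0, 0, 0, 0, 0, 0, 0.2],
  [0, 0, 0, 0, 0, 0, 1],
  [0, 0, 0, 0, 0, 0, 1],
  [0, 0, 0, 0, 0, 0, 1],
])

```text
t: 53.22
eef_pos: [0.5032, 0.0163, 0.0834]
eef_rot: [[-0.042, 0.0, -0.999], [0.999, -0.0, -0.042], [-0.0, -1.0, -0.0]]
wrist_force: [-0.3, 0.1, -0.8]
gripper_width: 0.0852
```

Call:
carry_out([
  [0, -0.03, 0, 0, 0, 0, 1],
  [0, -0.05, 0, 0, 0, 0, 1],
  [0, -0.06, 0, 0, 0, 0, 1],
  [0.06, 0, 0, 0, 0, 0, 1],
  [0.06, 0, 0, 0, 0, 0, 1],
])

```text
t: 53.85
eef_pos: [0.4983, 0.1374, 0.2245]
eef_rot: [[-0.04, 0.002, -0.999], [0.999, 0.001, -0.04], [0.001, -1.0, -0.002]]
wrist_force: [1.8, 0.8, -0.3]
gripper_width: 0.0855
```

Call:
carry_out([
  [0, 0, 0, 0, 0, 0, 1],
  [0, 0, 0, 0, 0, 0, 1],
  [0, 0, 0, 0, 0, 0, 1],
])

```text
t: 54.22
eef_pos: [0.4983, 0.1353, 0.2236]
eef_rot: [[-0.04, 0.0, -0.999], [0.999, -0.0, -0.04], [-0.0, -1.0, -0.0]]
wrist_force: [-0.1, 0.2, -1.1]
gripper_width: 0.0857
```

```bash
python3 - <<'E'
from h import *
s=sense();c=read_camera("wrist");cv2.imwrite("pics/w23.png",c["pixels"]);W=wristT(s,c);P=pts(c,W);print(s["t"],s["eef_pos"])
hsv=cv2.cvtColor(c["pixels"],cv2.COLOR_BGR2HSV)
mk=dict(g=(.507,-.0798),b=(.505,-.032),y=(.5028,.016))
for n,lo,hi in(("g",50,80),("b",105,125),("y",22,34)):
    m=(hsv[...,0]>=lo)&(hsv[...,0]<=hi)&(hsv[...,1]>120)&(P[...,2]>.118)&(P[...,2]<.135)
    k,l,st,ce=cv2.connectedComponentsWithStats(m.astype(np.uint8));i=1+np.argmax(st[1:,4]);q=ray(c,*ce[i],.127,W);print(n,st[i],q.round(4),(q[:2]-mk[n]).round(4),P[l==i][:,2].mean())
t=read_camera("top");cv2.imwrite("pics/t23.png",t["pixels"])
c=read_camera("scene");cv2.imwrite("pics/s23.png",cv2.resize(c["pixels"][140:310,100:400],None,fx=2.6,fy=2.6))
E
```

```text
54.225 [0.49830626 0.13525318 0.22356034]Traceback (most recent call last):
  File "<stdin>", line 7, in <module>
    return _wrapfunc(a, 'argmax', axis=axis, out=out, **kwds)
    return bound(*args, **kwds)
ValueError: attempt to get argmax of an empty sequence
```

View pics/w23.png

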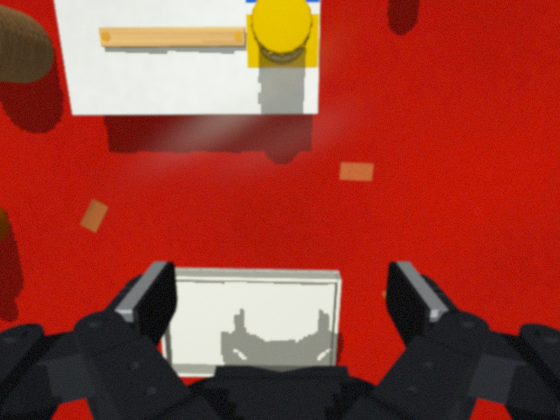

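Only yellow is in the wrist view, standing on its mark. I'll check the rest from the fixed cameras.

```bash
python3 - <<'E'
from h import *
t=read_camera("top");np.savez("t23.npz",**t);cv2.imwrite("pics/t23.png",cv2.resize(t["pixels"][110:310,225:490],None,fx=3,fy=3,interpolation=cv2.INTER_CUBIC))
c=read_camera("scene");cv2.imwrite("pics/s23.png",cv2.resize(c["pixels"][140:310,100:400],None,fx=2.6,fy=2.6))
E
```

```text
(no output)
```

View pics/s23.png

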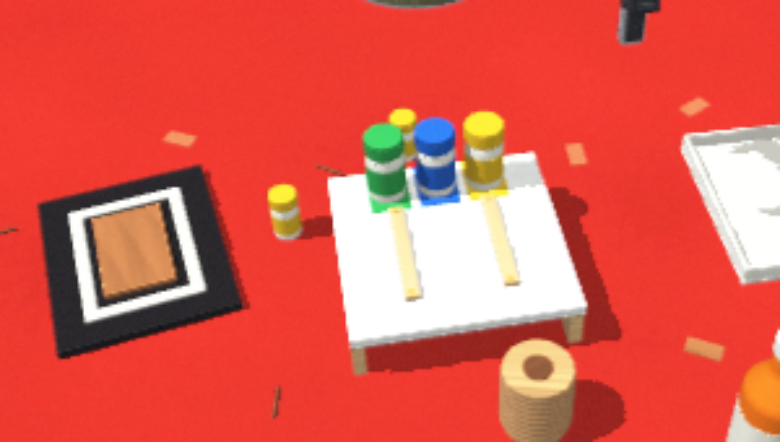

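View pics/t23.png

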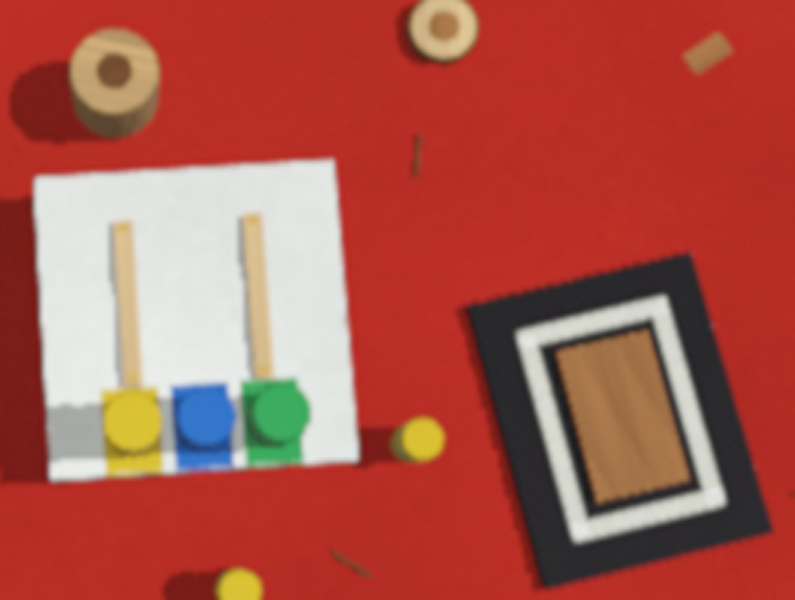

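```bash
python3 - <<'E'
from h import *
c=load("t23.npz");R=lambda u,v,h:ray(c,(u+.5)/3-.5+225,(v+.5)/3-.5+110,h)[:2]
for n,u,v,m in(("y",132,421,(.5028,.016)),("b",204,416,(.505,-.032)),("g",279,412,(.507,-.0798))): q=R(u,v,.127);print(n,q.round(4),(q-m).round(4))
p=np.mean([R(*a,.016) for a in((556,348),(650,327),(692,485),(597,505))],0);i=np.mean([R(*a,.010) for a in((541,346),(655,320),(699,491),(587,518))],0);print("plate-outline",p-i)
E
```

```text
y [0.5037 0.0151] [ 0.0009 -0.0009]
b [ 0.506 -0.031] [0.001 0.001]
g [ 0.5076 -0.0791] [0.0006 0.0007]
plate-outline [ 0.00121687 -0.0005629 ]
```

```bash
python3 -c "
from plant import hand_in
print(hand_in())"
```

```text
the job is handed in; nothing more can be done
None
```

I finished the whole job and handed it in at about 54 s of the 149 s allowed; `hand_in` gives no verdict.

I stood the three pots in the tray and pushed the plate forward until it stuck out about 35 mm. I gripped it across its width, laid it on the board, and put each pot back on the mark of its own colour.

| Last check | Measured | Allowed |
|---|---|---|
| Plate from the outline's middle | about 1.5 mm | 12 mm each way |
| Plate's length against the outline | within about 0.5° | 0.15 rad (8.6°) |
| Each pot from its mark's middle, top camera | about 1–1.5 mm | 10 mm |

- **Standing:** all three pots looked upright. The plate read flat on the board, and the gripper was well clear of everything.
- **Reel and small yellow pots:** they showed no visible movement in the pictures. I never measured the reel's position again.
- **Readings that disagreed:** for the green pot, an earlier wrist-camera reading gave about 3–4 mm from its mark, against 1 mm from the top camera. A plane fit on the plate's depth readings came out tilted because of stray points; the individual readings along it were level.
- **Check that failed:** the last wrist-camera check stopped because only the yellow pot was in view, so the final pot distances rest on the top camera.

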